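# Stack the specimen boxes on the alarm pad and arm it with the key

## Robot

A 6-joint arm with a two-finger parallel gripper is mounted at the origin on a cart in front of the work surface, level with it; the furniture and walls round the work are solid. World frame = base frame: x ahead of the robot, y to its left, z up, the work surface at z = 0. Lengths are in mm, angles in degrees, forces in N, time in s.
With the tool pointing down it reaches from about 325 to 900 mm from the base axis. Payload 6.1 kg.
Tool frame: the origin (TCP) lies on the centre line of the jaws, within the pads' length; the fingertips stand 19 mm ahead of it and the grasp point (between the pads) is the TCP; z points along the fingers, y is the direction in which the jaws open and shut (so a half turn about z gives the same grasp; the last joint's range is limited). The gripper opens to 87 mm and grips with 3 to 60 N. Pads are 19 mm wide; open, the fingers measure 117 mm over their backs; the gripper's body (75 mm by 190 mm) begins 51 mm behind the grasp point.
Start: joints at [66.285, 12.628, 87.462, -0, 79.91, -7.225], TCP at [177.401, 599.287, 241.538] pointing down, gripper open.
Joint ranges: [-170.65, 170.65], [-52.31, 119.04], [5.05, 147.46], [-71.25, 251.25], [11.57, 151.72], [-153.62, 153.62]. Speed limits (degrees/s): [147.25, 147.25, 172.46, 180, 180, 180].

## Interface

Orientations are given as a 3x3 rotation matrix whose columns are the frame's x, y, z axes.
In Python, from plant import * gives the robot as it stands.
- The arm moves only by the tool drive_tool, never from a script. Its argument "deltas" is a list of rows, each a list of 7 numbers: the opening, from -1 (shut) to 1 (fully open), so that 0 is half open, then the shift along the tool's x, y, z scaled (see below), then the turn, a rotation vector about the tool's x, y, z scaled (see below). A call has exactly 8 rows; each row shifts and turns the commanded pose from where the row before left it, along the tool's axes as they then stand; what a row does not reach is not made up. The controller multiplies each number of a shift by 0.04 m and each number of a turn by 5 degrees. A row lasts 1/10 s, in which the tool goes at most 50 mm and 8.59 degrees, less where a joint would pass 70% of its speed; a pose out of reach is approached as far as the arm can. A call with a number of a shift or a turn outside -1 to 1 is refused whole. A call with a gripper value outside its range is refused whole. The fingers move at their own pace and stop on an object; "newtons" is the grip in N (left out, the last holds). Time passes only in rows, so rows that do not move let the fingers close, or fill a call up. It gives the time, the measured TCP pose, the force and the opening at its end, in the units of the state.
- get_state(): the state, without advancing time (a new reading comes with each control period).
- snapshot(name): name is "side" or "top" or "wrist"; returns the picture (480x640x3 uint8, red, green, blue); there is no depth.
- camera_model(name): a dict with "camera_matrix" (3x3 intrinsics, pixels), "eye" and "orientation" of the camera in the world. Camera axes: x right, y up, looking along -z (the intrinsics and any distortion apply to the point x, -y, -z); pixel columns grow to the right and rows downward; lengths in mm; the calibration is good to about 2 mm. A picture is of the moment at which its call begins: read the wrist's pose just before it. camera_model takes no time and is no camera call; for the wrist camera it gives the pose at the moment of the call.
- hand_in(): hands the job in, once; it reports no verdict.
The state is a dict: "time": time; "qpos": joint angles; "dq": joint speeds; "joint_efforts": joint torques, N m; "ee_pos": TCP position; "tool_rot": TCP orientation; "wrist_force": force on the tool from outside, world axes, zero at the start; "ft_torque": the same for the moment, N m; "width": opening from 0.0 (shut) to 1.0 (fully open).
Only numpy, scipy, OpenCV 4.12 (cv2) and the standard library are available. Lean on these libraries where they do the work, as an engineer would, in place of code of your own. Each camera call takes 0.05 s, during which the arm holds its last target. There are 200 camera calls.

## Task

Close up the stall: stack all the specimen boxes that are here (three to five; any order) flat and squarely one on another in a single column on the footprint marked on the black alarm pad. Only then take the red key from its wooden stand, push it fully down into the slot of the key switch, turn it clockwise all the way to the green mark, draw it out leaving the switch at green, and put the key back fully down in its stand. Leave the garnet, the fluorite and the loupe where they are.

Things in the scene. Friction and masses are not known exactly. Their poses are not given: they have to be found in the camera images.
- box_blue: closed specimen box with a blue lid over a plain cardboard lower part, 80 (x) x 58 (y) x 24 (z) mm, about 0.1 kg, rigid, lid does not come off; origin at the centre of its underside, x along the long side, z up. Starts flat on the table; may be absent in a given run (None)
- box_white: closed specimen box with a white lid over a plain cardboard lower part, 80 (x) x 58 (y) x 24 (z) mm, about 0.1 kg, rigid, lid does not come off; origin at the centre of its underside, x along the long side, z up. Starts flat on the table; may be absent in a given run (None)
- box_orange: closed specimen box with an orange lid over a plain cardboard lower part, 80 (x) x 58 (y) x 24 (z) mm, about 0.1 kg, rigid, lid does not come off; origin at the centre of its underside, x along the long side, z up. Starts flat on the table; may be absent in a given run (None)
- box_green: closed specimen box with a green lid over a plain cardboard lower part, 80 (x) x 58 (y) x 24 (z) mm, about 0.1 kg, rigid, lid does not come off; origin at the centre of its underside, x along the long side, z up. Starts flat on the table; may be absent in a given run (None)
- box_yellow: closed specimen box with a yellow lid over a plain cardboard lower part, 80 (x) x 58 (y) x 24 (z) mm, about 0.1 kg, rigid, lid does not come off; origin at the centre of its underside, x along the long side, z up. Starts flat on the table; may be absent in a given run (None)
- pad_centre (a point): centre of the footprint on top of the fixed black alarm pad (slab 150 (x) x 120 (y) x 10 mm high); a yellow outline 90 x 68 mm (outer) round this point marks where the column stands, its long side along this point's x; z up. The pad's top is 10 mm above the table and flat
- arming_key: upright key, 50 g, 70 mm tall, starts blade down in its stand. Origin at the blade's tip, z up, x along the width of blade and bow. Steel blade 16 (x) x 8 (y) mm, z 0 to 24 (lowest 6 mm narrowed to 13 x 5); black collar 30 x 14, z 24 to 30, whose underside rests on the slot's mouth when fully in; red bow 34 (x) x 10 (y, thickness to pinch), z 30 to 70
- slot_mouth (a point): centre of the slot's mouth on top of the key switch's cylinder (steel and brass, 47 mm diameter, 26 mm proud of a fixed grey housing 90 x 90 x 40 mm; 66.5 mm above the table). Slot 18.5 (x) x 10.5 (y) mm, chamfered, 26 mm deep; turns with the cylinder: x along the slot to the red pointer, z up. Key fits either way round (half a turn), with about 0.15 rad of play
- cylinder (a joint): angle of the key switch's cylinder, rad: 0 = red pointer at the white dot, grows clockwise seen from above to a stop at 1.2 = pointer at the green dot (armed). Starts between 0 and 0.2, moved by about 0.05 N m, stays where it is left. The key goes in and out at any angle
- stand_mouth (a point): centre of the mouth of the slot in the top of the fixed wooden key stand (70 (x) x 60 (y) x 34 mm high; this point is 34 mm above the table). Slot 20 (x) x 12 (y) mm, 28 mm deep; x along the slot, z up. The key stands in it resting on its collar, blade tip 24 mm below this point
- garnet: dark red garnet crystal, 40 x 41 x 37 mm, origin under its centre; a bystander on the far side of the table
- fluorite: green fluorite cubes, 33 x 49 x 35 mm, origin under its centre; a bystander between key stand and switch
- loupe: folded metal loupe, 29 x 56 x 14 mm, origin under its centre; a bystander near the table's front edge
There are look-alikes about, which are no part of the job. There is more than one size of the box_green; the job needs the larger.

How it is judged:
By the outcome, as a careful person would: the job done as asked, in the order asked, and still so for the second after the job is handed in, with the robot touching nothing.
Of box_blue, box_white, box_orange, box_green, box_yellow only 3 to 5 are there at a start; the rules pass over those that are not, and their reading is None.
At some moment in a run one of box_blue, box_white, box_orange, box_green, box_yellow may be knocked a few centimetres aside while the robot is not near it.
It also fails if it takes over 210 s, if anything falls off the work surface, if the arm or the gripper's body presses on something with over 40 N, if the wrist force passes 120 N, or if a joint passes its speed limit or range.

## Working session

There is one attempt and no reset: what is moved stays moved. The work goes in short steps, Python scripts to look and compute and a tool call to move; the robot and the scene stay as the last step left them, time stands still between calls to the robot, and variables do not carry over. Pictures are saved under pics/ and viewed, about 12 in all and at most 16, crops included, and the job is handed in when it is done.

Besides the shell and the picture viewer there is one more tool, called after "Request:" by a JSON object that holds its "fn" and its "kwargs", one argument or row to a line. drive_tool: Moves the arm, as the interface text tells. Its arguments: {"type":"object","properties":{"deltas":{"type":"array","items":{"type":"array","items":{"type":"number","minimum":-1,"maximum":1}}},"newtons":{"type":"number"}},"required":["deltas"]}

```bash
ls; mkdir -p pics; python3 - <<'E'
from plant import *
import cv2,numpy as np
s=get_state();print({k:np.round(v,3).tolist() for k,v in s.items()})
for n in("top","side","wrist"):
    im=snapshot(n);cv2.imwrite(f"pics/{n}0.png",im[:,:,::-1]);m=camera_model(n);print(n,{k:(np.round(v,3).tolist() if not isinstance(v,str) else v) for k,v in m.items()})
E
```

```text
pics
{'time': 0.0, 'qpos': [66.286, 12.674, 87.527, -0.001, 79.911, -7.222], 'dq': [-0.024, 0.058, -0.034, -0.074, 0.126, 0.047], 'joint_efforts': [-0.002, -49.462, -38.737, 0.07, 0.058, -0.0], 'ee_pos': [177.167, 598.745, 240.439], 'tool_rot': [[-0.959, 0.284, -0.001], [0.284, 0.959, -0.002], [0.0, -0.002, -1.0]], 'wrist_force': [-0.342, -1.122, 0.352], 'ft_torque': [0.019, -0.032, 0.037], 'width': 1.005}
top {'camera_matrix': [[457.219, 0.0, 326.774], [0.0, 457.219, 236.948], [0.0, 0.0, 1.0]], 'eye': [498.82, 75.198, 915.07], 'orientation': [[0.028, 0.997, -0.068], [-0.999, 0.025, -0.038], [-0.036, 0.069, 0.997]]}
side {'camera_matrix': [[500.848, 0.0, 318.109], [0.0, 500.848, 239.979], [0.0, 0.0, 1.0]], 'eye': [426.405, 961.379, 700.977], 'orientation': [[-0.987, 0.103, -0.127], [-0.163, -0.563, 0.81], [0.012, 0.82, 0.573]]}
wrist {'camera_matrix': [[350.417, 0.0, 315.577], [0.0, 350.417, 233.996], [0.0, 0.0, 1.0]], 'eye': [104.791, 620.779, 384.17], 'orientation': [[0.284, -0.922, -0.264], [0.959, 0.273, 0.079], [-0.001, -0.275, 0.961]]}
```

View pics/top0.png

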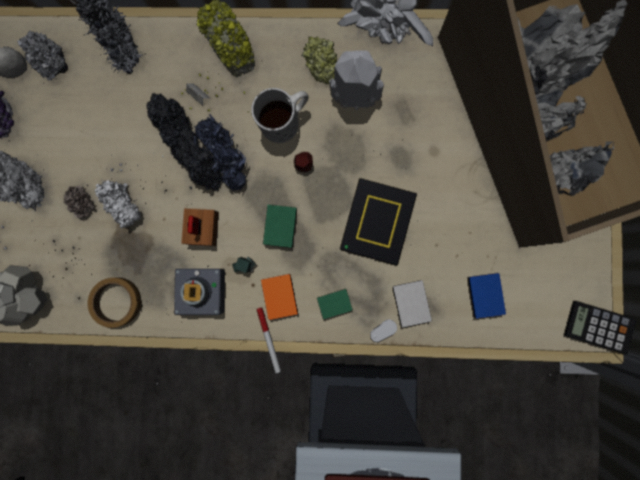

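View pics/side0.png

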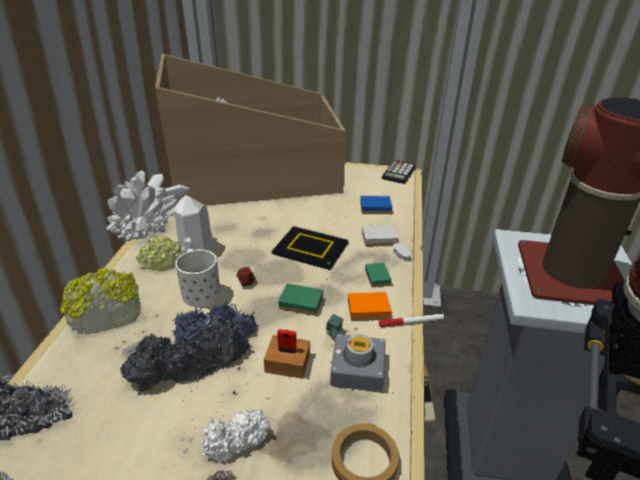

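Top view: orange box (280,297), large green box (280,227), white box (412,304), blue box (487,296), pad outline (380,221), stand with key (197,227), switch (195,292). Look-alikes are the small green box (335,304), the white eraser (384,330) and the red pen (265,322). There is no yellow box.

```bash
cat > h.py <<'E'
from plant import *
import cv2, numpy as np
def ray(m,uv):
    uv=np.atleast_2d(np.asarray(uv,float)); K=np.array(m["camera_matrix"]); D=m.get("distortion",None)
    p=cv2.undistortPoints(uv[:,None],K,None if D is None else np.array(D))[:,0]
    d=np.c_[p[:,0],-p[:,1],-np.ones(len(p))]@np.array(m["orientation"]).T
    return np.array(m["eye"]),d
def onplane(m,uv,z):
    e,d=ray(m,uv); return (e+d*((z-e[2])/d[:,2])[:,None])[:,:2]
def cross(m1,uv1,m2,uv2):
    e1,d1=ray(m1,uv1);e2,d2=ray(m2,uv2);d1=d1[0]/np.linalg.norm(d1);d2=d2[0]/np.linalg.norm(d2)
    t=np.linalg.lstsq(np.c_[d1,-d2],e2-e1,rcond=None)[0]
    a,b=e1+d1*t[0],e2+d2*t[1]; return (a+b)/2,np.linalg.norm(a-b)
H={'orange':((5,14),(150,100)),'green':((60,90),(100,40)),'blue':((105,125),(130,60)),'yellow':((22,32),(150,120)),'red':((174,4),(140,60)),'brown':((4,16),(100,40))}
def mask(im,c):
    h,s,v=cv2.split(cv2.cvtColor(im,cv2.COLOR_RGB2HSV))
    if c=='white': m=(s<40)&(v>140)
    elif c=='black': m=(v<45)
    elif c=='grey': m=(s<60)&(v<150)&(v>50)
    else:
        (a,b),(ss,vv)=H[c]; m=((h>=a)&(h<=b) if a<b else (h>=a)|(h<=b))&(s>ss)&(v>vv)
    return m.astype(np.uint8)*255
def blobs(im,c,amin=60,roi=None):
    k=mask(im,c)
    if roi is not None:
        z=np.zeros_like(k);x0,y0,x1,y1=roi;z[y0:y1,x0:x1]=k[y0:y1,x0:x1];k=z
    k=cv2.morphologyEx(k,cv2.MORPH_CLOSE,np.ones((3,3)))
    cs,_=cv2.findContours(k,cv2.RETR_EXTERNAL,cv2.CHAIN_APPROX_NONE)
    return sorted([q for q in cs if cv2.contourArea(q)>=amin],key=lambda q:-cv2.contourArea(q))
def rect(m,cnt,z):
    p=onplane(m,cnt[:,0],z).astype(np.float32); (c,(w,h),a)=cv2.minAreaRect(p)
    if w<h: w,h,a=h,w,a+90
    return np.array(c),w,h,(a+90)%180-90   # a: direction of long side, deg
def rpt(target,yaw_y=None,z=None):
    "tool steps from now to world target (x,y,z); yaw_y = wanted direction of tool y (deg, mod 180)"
    s=get_state();R=np.array(s['tool_rot']);p=np.array(s['ee_pos'])
    d=R.T@(np.array(target)-p); cur=np.degrees(np.arctan2(R[1,1],R[0,1]))
    t=None if yaw_y is None else -(((yaw_y-cur)+90)%180-90)  # tool z down
    print('t',round(s['time'],1),'tcp',p.round(1),'yawY',cur.round(1),'tilt',(R[:2,2]*57.3).round(2),'| d_units(before turn)',(d/40).round(3),'turnz units',None if t is None else round(t/5,3),'q6',s['qpos'][5].round(1),'F',np.round(s['wrist_force'],1),'w',round(s['width'],3))
E
python3 - <<'E'
from h import *
T=camera_model("top");S=camera_model("side");print(T.keys())
t=snapshot("top");s=snapshot("side")
for c,roiT,roiS,z in [('orange',(255,265,310,330),(335,280,400,330),24),('green',(255,200,305,255),(270,280,330,320),24),('blue',(460,265,515,325),(355,190,400,215),24),('white',(385,275,435,330),(355,220,402,248),24),('yellow',(340,180,420,260),(270,220,350,260),10),('red',(180,210,210,245),(270,325,305,355),74),('brown',(175,200,225,255),(255,330,320,380),34)]:
    a=blobs(t,c,20,roiT);b=blobs(s,c,20,roiS)
    if not a: print(c,'none');continue
    r=rect(T,a[0],z); line=[c,r[0].round(1),round(r[1],1),round(r[2],1),round(r[3],1)]
    if b:
        r2=rect(S,b[0],z); line+=['side',r2[0].round(1),round(r2[1],1),round(r2[2],1),round(r2[3],1)]
        f=lambda q:[q[:,0,0].mean(),q[:,0,1].mean()]
        P,g=cross(T,[cv2.boundingRect(a[0])[0]+cv2.boundingRect(a[0])[2]/2,cv2.boundingRect(a[0])[1]+cv2.boundingRect(a[0])[3]/2],S,cv2.minAreaRect(b[0])[0]); line+=['3d',P.round(1),round(g,1)]
    print(*line)
big=np.hstack([cv2.resize(t[170:340,160:330],None,fx=2.4,fy=3.4),cv2.resize(t[170:340,330:520],None,fx=2.05,fy=3.4)])
cv2.imwrite('pics/c1.png',big[:,:,::-1])
E
```

```text
dict_keys(['camera_matrix', 'eye', 'orientation'])
orange [441.1 198.6] 79.3 57.5 12.9 side [447.9 226.1] 97.3 57.1 -19.0 3d [441.3 201.1  -0.6] 4.9
green [579.3 202.2] 77.8 56.2 -4.7 side [578.3 209.6] 78.9 65.9 -4.9 3d [580.2 202.5  17.1] 1.2
blue [ 455.3 -200.8] 78.2 56.2 9.5 side [ 454.7 -193.1] 77.2 72.4 10.5 3d [ 454.5 -204.    17.2] 0.9
white [436.3 -58.4] 72.9 51.5 13.5 side [435.5 -60.2] 81.9 61.8 12.7 3d [434.7 -56.3  27.1] 0.4
yellow none
red [574.1 363.4] 30.1 7.6 2.8 side [570.3 375.2] 44.7 29.5 -78.5 3d [573.2 365.8  63.5] 1.7
brown [572.9 361.4] 70.6 61.0 -1.8 side [570.5 366.3] 102.6 75.3 88.2 3d [572.7 362.4  26.9] 1.9
```

View pics/c1.png

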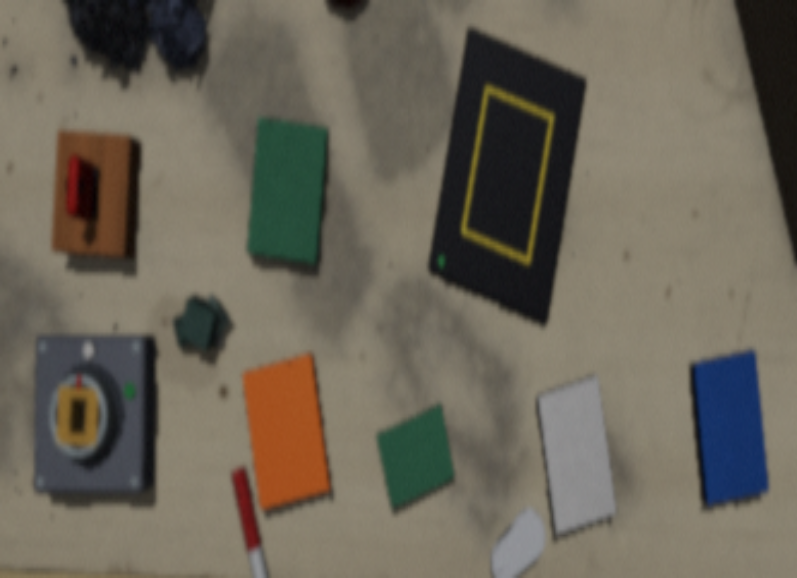

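Close crop: the green box at top level with the pad is the larger one (78x56 mm measured), so it's the one the job needs. The lower green one is clearly smaller. The switch pointer is near the white dot, and the green mark is to the right of it.

```bash
python3 - <<'E'
from h import *
H['yellow']=((18,34),(70,60))
T=camera_model("top");S=camera_model("side");t=snapshot("top");s=snapshot("side")
for n,rt,rs,z in [('pad',(335,175,420,265),(265,222,355,270),10),('switch',(175,275,215,310),(340,335,380,362),66.5)]:
    for nm,M,im,ro in(('top',T,t,rt),('side',S,s,rs)):
        b=blobs(im,'yellow',20,ro)
        for q in b[:2]:
            r=rect(M,q,z);print(n,nm,r[0].round(1),round(r[1],1),round(r[2],1),round(r[3],1),np.round(cv2.minAreaRect(q)[0],1))
rpt((579,202,180),85)
E
```

```text
pad top [595.5   8.6] 93.6 71.3 -14.0 [378.1 220.8]
pad side [595.4   5.8] 96.1 75.5 -13.8 [310.  244.7]
switch top [446.7 355.9] 31.8 30.2 2.7 [192.  292.5]
switch side [446.7 355.4] 32.9 32.1 89.4 [359.7 343.4]
t 0.3 tcp [177.3 599.2 241.3] yawY 73.5 tilt [-0.01 -0.02] | d_units(before turn) [-12.447  -6.67    1.534] turnz units -2.298 q6 -7.2 F [-0.4 -0.5 -0.3] w 1.0
```

Request:
{"fn": "drive_tool", "kwargs": {
  "deltas": [
    [1,-1,-0.54,0,0,0,0],
    [1,-1,-0.54,0,0,0,0],
    [1,-1,-0.54,0,0,0,0],
    [1,-1,-0.54,0,0,0,0],
    [1,-1,-0.54,0,0,0,0],
    [1,-1,-0.54,0,0,0,0],
    [1,-1,-0.54,0,0,0,0],
    [1,-1,-0.54,0,0,0,0]
  ]
}}

```text
time: 1.15
ee_pos: [436.3, 341.3, 241.8]
tool_rot: [[-0.959, 0.284, 0.0], [0.284, 0.959, 0.0], [-0.0, 0.0, -1.0]]
wrist_force: [-0.3, 0.9, -0.6]
width: 0.999
```

Request:
{"fn": "drive_tool", "kwargs": {
  "deltas": [
    [1,-1,-0.54,0.3,0,0,0],
    [1,-1,-0.54,0.3,0,0,0],
    [1,-1,-0.54,0.3,0,0,0],
    [1,-0.4,-0.2,0.3,0,0,0],
    [1,0,0,0,0,0,-0.8],
    [1,0,0,0,0,0,-0.8],
    [1,0,0,0,0,0,-0.7],
    [1,0,0,0,0,0,0]
  ]
}}

```text
time: 1.95
ee_pos: [544.6, 234.7, 193.3]
tool_rot: [[-0.996, 0.086, -0.001], [0.086, 0.996, 0.0], [0.001, 0.0, -1.0]]
wrist_force: [-0.5, 0.4, 0.3]
width: 1.0
```

```bash
cat >> h.py <<'E'
H['yellow']=((18,34),(70,60))
def look(name,c,z,near,tol=60,n=1):
    "blob rects of colour c seen by camera, on plane z, near a world point"
    M=camera_model(name);im=snapshot(name);out=[]
    for q in blobs(im,c,80):
        r=rect(M,q,z)
        if np.linalg.norm(r[0]-near)<tol: print(name,c,r[0].round(1),'size',round(r[1],1),round(r[2],1),'yaw',round(r[3],1),'px',np.round(cv2.minAreaRect(q)[0]));out.append(r)
    return im,out
def save(im,n): cv2.imwrite(f'pics/{n}.png',np.ascontiguousarray(im[:,:,::-1]))
E
python3 - <<'E'
from h import *
im,_=look('wrist','green',24,(579,202)); save(im,'w1')
look('top','green',24,(579,202))
look('wrist','yellow',10,(595,8));look('wrist','red',74,(574,363))
rpt((579,202,21),85)
E
```

```text
wrist green [571.6 204.9] size 65.4 54.4 yaw -5.0 px [286. 249.]
wrist green [565.9 213.7] size 21.8 13.4 yaw -23.8 px [295. 243.]
wrist green [611.2 202. ] size 53.6 13.7 yaw 82.5 px [288. 288.]
top green [610.7 200.6] size 55.4 15.9 yaw -88.6 px [281. 210.]
wrist yellow [646.4  21.2] size 75.7 31.8 yaw -18.5 px [121. 327.]
wrist yellow [573.3  14.3] size 71.3 49.4 yaw 76.2 px [ 96. 258.]
wrist red [569.1 358. ] size 42.3 22.2 yaw 1.4 px [473. 250.]
t 2.1 tcp [544.8 234.7 193.6] yawY 85.0 tilt [-0.  0.] | d_units(before turn) [-0.925 -0.739  4.314] turnz units -0.007 q6 -69.3 F [-0.8 -0.8  0.1] w 1.004
```

View pics/w1.png

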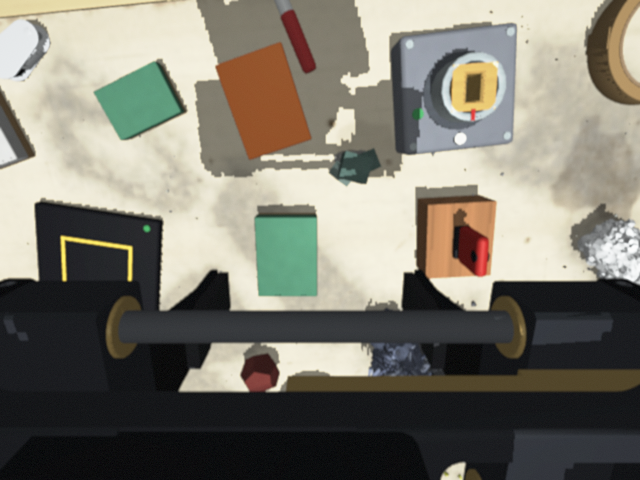

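Wrist view: large green box centre (287,255), small green (140,100), orange (264,100), switch (455,88), stand and key (457,237), pad outline (97,258). All agree with the top view, so I'll grasp the green box.

Request:
{"fn": "drive_tool", "kwargs": {
  "deltas": [
    [1,-0.46,-0.36,0,0,0,0],
    [1,-0.47,-0.36,0,0,0,0],
    [1,0,0,1,0,0,0],
    [1,0,0,1,0,0,0],
    [1,0,0,1,0,0,0],
    [1,0,0,0.8,0,0,0],
    [1,0,0,0.49,0,0,0],
    [1,0,0,0,0,0,0]
  ],
  "newtons": 20
}}

```text
time: 2.95
ee_pos: [579.1, 202.5, 21.1]
tool_rot: [[-0.996, 0.088, -0.001], [0.088, 0.996, -0.0], [0.001, -0.0, -1.0]]
wrist_force: [0.4, 0.7, 0.5]
width: 1.002
```

Request:
{"fn": "drive_tool", "kwargs": {
  "deltas": [
    [-1,0,0,0,0,0,0],
    [-1,0,0,0,0,0,0],
    [-1,0,0,0,0,0,0],
    [-1,0,0,0,0,0,0],
    [-1,0,0,0,0,0,0],
    [-1,0,0,0,0,0,0],
    [-1,0,0,-0.5,0,0,0],
    [-1,0,0,-1,0,0,0]
  ]
}}

```text
time: 3.75
ee_pos: [576.0, 201.6, 78.3]
tool_rot: [[-0.996, 0.087, -0.008], [0.087, 0.996, -0.002], [0.008, -0.003, -1.0]]
wrist_force: [-0.1, 0.0, -0.2]
width: 0.666
```

```bash
python3 - <<'E'
from h import *
H['green']=((60,90),(60,40))
rpt((595.5,8,100),76)
look('top','green',24+60,(579,202))
look('top','yellow',10,(595,8))
E
```

```text
t 3.8 tcp [576.  201.6  78.3] yawY 85.0 tilt [-0.48 -0.11] | d_units(before turn) [-0.903 -4.78  -0.537] turnz units 1.801 q6 -73.1 F [-0.1  0.  -0.2] w 0.666
top yellow [595.5   8.7] size 95.0 72.8 yaw -14.0 px [378. 221.]
```

Request:
{"fn": "drive_tool", "kwargs": {
  "deltas": [
    [-1,0,0,-0.6,0,0,0.9],
    [-1,0,0,-0.6,0,0,0.9],
    [-1,-0.66,-0.67,0,0,0,0],
    [-1,-0.66,-0.67,0,0,0,0],
    [-1,-0.66,-0.67,0,0,0,0],
    [-1,-0.66,-0.67,0,0,0,0],
    [-1,-0.66,-0.67,0,0,0,0],
    [-1,-0.66,-0.67,0,0,0,0]
  ]
}}

```text
time: 4.65
ee_pos: [694.5, 6.7, 129.0]
tool_rot: [[-0.97, 0.242, -0.001], [0.242, 0.97, 0.0], [0.001, -0.0, -1.0]]
wrist_force: [1.0, 0.3, 0.1]
width: 0.663
```

```bash
python3 - <<'E'
from h import *
im,_=look('wrist','yellow',10,(595,8)); save(im,'w2')
look('wrist','blue',24,(455,-200));look('wrist','white',24,(436,-58));look('wrist','orange',24,(441,200))
rpt((595.5,8,100),76)
E
```

```text
wrist yellow [594.7   9.1] size 90.9 69.4 yaw -14.0 px [282.  98.]
t 4.8 tcp [694.    7.2 128.8] yawY 75.9 tilt [-0.08  0.03] | d_units(before turn) [ 2.391 -0.581  0.724] turnz units -0.021 q6 -81.8 F [-0.3  0.8 -0.3] w 0.665
```

View pics/w2.png

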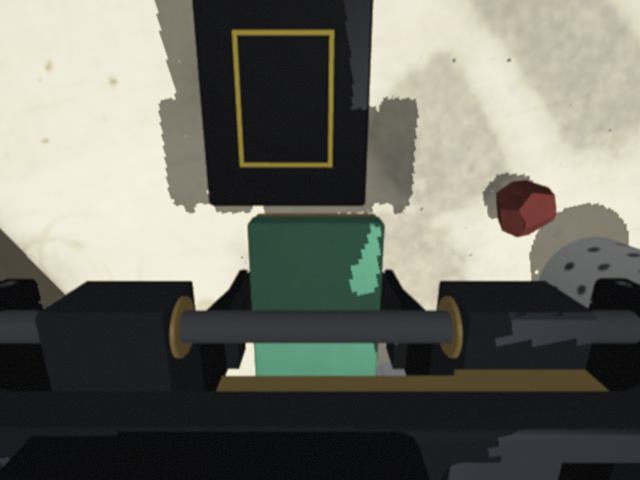

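Wrist view: pad outline corners (233,31), (334,31), (332,166), (240,166). The green box is held square, with its near top edge at row ~216.

```bash
python3 - <<'E'
from h import *
M=camera_model('wrist');s=get_state();R=np.array(s['tool_rot']);p=np.array(s['ee_pos'])
for uv in([250,219],[382,217],[316,217]):
    q=np.r_[onplane(M,uv,p[2]+3)[0],p[2]+3]; print((R.T@(q-p)).round(1))
c=np.array([595,8.9]); rpt((*c,34),76)
E
```

```text
[ 41.8 -26.8  -2.9]
[42.7 27.6 -2.9]
[42.7  0.4 -2.9]
t 4.8 tcp [694.    7.2 128.8] yawY 75.9 tilt [-0.08  0.03] | d_units(before turn) [ 2.406 -0.563  2.374] turnz units -0.021 q6 -81.8 F [-0.3  0.8 -0.3] w 0.665
```

Request:
{"fn": "drive_tool", "kwargs": {
  "deltas": [
    [-1,0.6,-0.14,0,0,0,0],
    [-1,0.6,-0.14,0,0,0,0],
    [-1,0.6,-0.14,0,0,0,0],
    [-1,0.58,-0.14,0,0,0,0],
    [-1,0,0,0.9,0,0,0],
    [-1,0,0,0.9,0,0,0],
    [-1,0,0,0.4,0,0,0],
    [-1,0,0,0,0,0,0]
  ]
}}

```text
time: 5.65
ee_pos: [593.4, 10.7, 38.8]
tool_rot: [[-0.971, 0.241, -0.007], [0.241, 0.971, 0.001], [0.007, -0.001, -1.0]]
wrist_force: [-0.8, 0.5, -1.2]
width: 0.668
```

```bash
python3 - <<'E'
from h import *
rpt((595-.97,8.9+.24,31.3),76)
E
```

```text
t 5.7 tcp [593.4  10.7  38.8] yawY 76.1 tilt [-0.38  0.05] | d_units(before turn) [-0.025 -0.034  0.188] turnz units 0.016 q6 -82.7 F [-0.8  0.5 -1.2] w 0.668
```

Request:
{"fn": "drive_tool", "kwargs": {
  "deltas": [
    [-1,-0.01,-0.03,0.1,0,0,0],
    [-1,0,0,0.09,0,0,0],
    [-1,0,0,0,0,0,0],
    [1,0,0,0,0,0,0],
    [1,0,0,0,0,0,0],
    [1,0,0,0,0,0,0],
    [1,0,0,-0.3,0,0,0],
    [1,0,0,-1,0,0,0]
  ]
}}

```text
time: 6.45
ee_pos: [593.0, 8.5, 83.1]
tool_rot: [[-0.97, 0.242, -0.009], [0.242, 0.97, 0.001], [0.009, -0.001, -1.0]]
wrist_force: [0.3, -1.2, 0.0]
width: 0.974
```

Request:
{"fn": "drive_tool", "kwargs": {
  "deltas": [
    [1,0,0,-1,0,0,0],
    [1,0,0,-1,0,0,0],
    [1,0,0,0,0,0,0.9],
    [1,0,0,0,0,0,0.9],
    [1,0,0,0,0,0,0.9],
    [1,0,0,0,0,0,0.9],
    [1,0,0,0,0,0,0.9],
    [1,0,0,0,0,0,0.9]
  ]
}}

```text
time: 7.25
ee_pos: [596.8, 8.1, 167.5]
tool_rot: [[-0.753, 0.658, 0.001], [0.658, 0.753, -0.0], [-0.001, 0.001, -1.0]]
wrist_force: [0.3, 0.2, -0.0]
width: 1.001
```

```bash
sed -i "s/'green':((60,90),(100,40))/'green':((60,90),(60,40))/" h.py; python3 - <<'E'
from h import *
im,_=look('wrist','white',24,(436,-58)); look('wrist','orange',24,(441,198));look('wrist','green',34,(595,8)); save(im,'w3')
look('top','white',24,(436,-58));look('top','blue',24,(455,-200));look('top','orange',24,(441,198));
rpt((436,-58,120),103.5)
E
```

```text
wrist green [596.9   8.5] size 81.9 59.0 yaw -14.0 px [314. 228.]
top white [439.7 -89.6] size 82.1 53.0 yaw -8.4 px [428. 302.]
top blue [ 458.8 -225.5] size 76.2 15.1 yaw 0.2 px [500. 294.]
top orange [440.9 198.6] size 79.0 57.3 yaw 13.0 px [279. 297.]
t 7.5 tcp [596.7   8.1 166.7] yawY 49.1 tilt [ 0.02 -0.  ] | d_units(before turn) [ 1.955 -3.88   1.167] turnz units -10.88 q6 -55.9 F [-0.3 -0.   0.1] w 0.999
```

```bash
python3 - <<'E'
from h import *
im=snapshot('top'); save(cv2.resize(im[160:360,170:530],None,fx=2.2,fy=2.2),'t3')
E
```

```text
(no output)
```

View pics/t3.png

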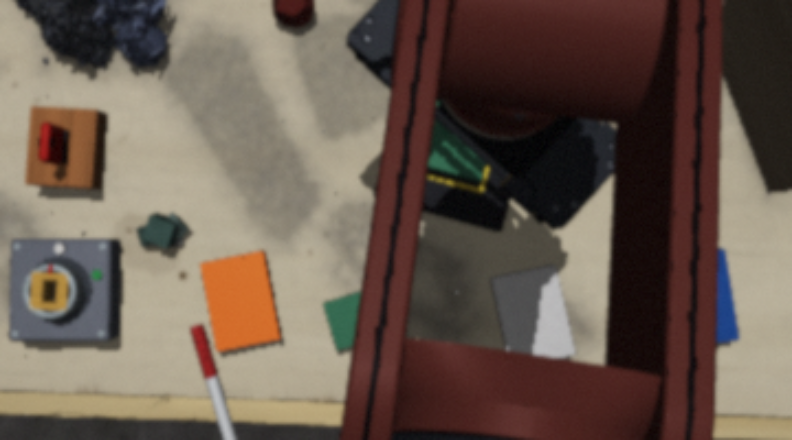

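The arm hides blue and half of white, but neither has moved: white is at about (413,301) full-frame, its split tone being the arm's shadow. Orange is unmoved. White is next.

Request:
{"fn": "drive_tool", "kwargs": {
  "deltas": [
    [1,0.29,-0.82,0,0,0,0],
    [1,0.29,-0.82,0,0,0,0],
    [1,0.29,-0.82,0,0,0,0],
    [1,0.29,-0.82,0,0,0,0],
    [1,0,0,0,0,0,-1],
    [1,0,0,0,0,0,-1],
    [1,0,0,0,0,0,-1],
    [1,0,0,0,0,0,-1]
  ]
}}

```text
time: 8.4
ee_pos: [475.5, -60.6, 166.6]
tool_rot: [[-0.935, 0.354, 0.0], [0.354, 0.935, -0.0], [-0.0, -0.0, -1.0]]
wrist_force: [-0.3, 0.1, -0.4]
width: 1.002
```

Request:
{"fn": "drive_tool", "kwargs": {
  "deltas": [
    [1,0,0,0,0,0,-1],
    [1,0,0,0,0,0,-1],
    [1,0,0,0,0,0,-1],
    [1,0,0,0,0,0,-1],
    [1,0,0,0,0,0,-1],
    [1,0,0,0,0,0,-1],
    [1,0,0,0,0,0,-0.9],
    [1,0,0,0,0,0,0]
  ]
}}

```text
time: 9.2
ee_pos: [475.6, -60.5, 166.5]
tool_rot: [[-0.972, -0.235, 0.0], [-0.235, 0.972, -0.0], [-0.0, -0.0, -1.0]]
wrist_force: [-0.2, -0.5, -0.4]
width: 1.001
```

```bash
python3 - <<'E'
from h import *
H['wh']=None
im,_=look('wrist','white',24,(436,-58)); save(im,'w4')
look('wrist','blue',24,(455,-200),80);look('wrist','orange',24,(441,198))
rpt((436,-58,120),103.5)
E
```

```text
wrist white [472.1 -62.4] size 513.2 231.6 yaw 89.9 px [292. 205.]
wrist white [405.2 -29.4] size 32.9 17.7 yaw -5.6 px [374. 152.]
wrist white [434.4 -96.3] size 16.2 5.6 yaw -76.4 px [284. 168.]
wrist blue [ 454.  -198.9] size 77.9 60.1 yaw 9.2 px [152. 161.]
wrist orange [434.4 193.3] size 70.1 57.7 yaw 15.8 px [609. 246.]
t 9.3 tcp [475.6 -60.5 166.4] yawY 103.4 tilt [ 0.01 -0.  ] | d_units(before turn) [0.948 0.29  1.16 ] turnz units -0.015 q6 -120.1 F [ 0.3 -0.4  0.5] w 0.999
```

View pics/w4.png

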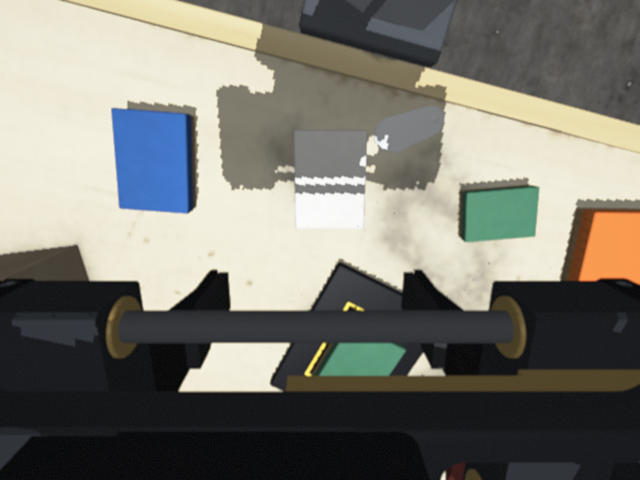

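Wrist view: white lid corners (295,130), (366,130), (364,228), (295,228). The eraser (410,128) lies clear of the finger line, and blue is at (155,161).

```bash
python3 - <<'E'
from h import *
M=camera_model('wrist');c=onplane(M,[[295,130],[366,130],[364.5,228],[295,228]],24);print(c.round(1),c.mean(0).round(1))
r=cv2.minAreaRect(c.astype(np.float32));print(r)
m=c.mean(0);rpt((*m,21.5),103.4)
E
```

```text
[[403.1 -93.9]
 [390.3 -39.9]
 [467.  -19.7]
 [480.6 -76.8]] [435.3 -57.6]
((435.2361145019531, -57.419471740722656), (79.3595199584961, 58.702484130859375), 13.383167266845703)
t 9.3 tcp [475.6 -60.5 166.4] yawY 103.4 tilt [ 0.01 -0.  ] | d_units(before turn) [0.963 0.305 3.623] turnz units 0.005 q6 -120.1 F [ 0.3 -0.4  0.5] w 0.999
```

Request:
{"fn": "drive_tool", "kwargs": {
  "deltas": [
    [1,0.48,0.15,0,0,0,0],
    [1,0.48,0.15,0,0,0,0],
    [1,0,0,1,0,0,0],
    [1,0,0,1,0,0,0],
    [1,0,0,0.9,0,0,0],
    [1,0,0,0.5,0,0,0],
    [1,0,0,0.2,0,0,0],
    [1,0,0,0,0,0,0]
  ]
}}

```text
time: 10.15
ee_pos: [434.7, -57.6, 21.6]
tool_rot: [[-0.972, -0.233, -0.002], [-0.233, 0.972, 0.001], [0.002, 0.001, -1.0]]
wrist_force: [0.6, 0.3, 1.7]
width: 1.002
```

Request:
{"fn": "drive_tool", "kwargs": {
  "deltas": [
    [-1,0,0,0,0,0,0],
    [-1,0,0,0,0,0,0],
    [-1,0,0,0,0,0,0],
    [-1,0,0,0,0,0,0],
    [-1,0,0,0,0,0,0],
    [-1,0,0,0,0,0,0],
    [-1,0,0,-1,0,0,0],
    [-1,0,0,-1,0,0,0]
  ]
}}

```text
time: 10.95
ee_pos: [433.5, -57.2, 101.7]
tool_rot: [[-0.972, -0.233, -0.005], [-0.233, 0.972, 0.001], [0.004, 0.003, -1.0]]
wrist_force: [1.8, -0.3, -0.7]
width: 0.666
```

Request:
{"fn": "drive_tool", "kwargs": {
  "deltas": [
    [-1,0,0,-0.5,0,0,0.9],
    [-1,0,0,0,0,0,0.9],
    [-1,0,0,0,0,0,0.9],
    [-1,0,0,0,0,0,0.9],
    [-1,0,0,0,0,0,0.9],
    [-1,0,0,0,0,0,0.98],
    [-1,0,0,0,0,0,0],
    [-1,0,0,0,0,0,0]
  ]
}}

```text
time: 11.75
ee_pos: [435.2, -57.7, 122.1]
tool_rot: [[-0.971, 0.238, -0.0], [0.238, 0.971, 0.0], [0.0, -0.0, -1.0]]
wrist_force: [0.4, 1.3, -0.9]
width: 0.661
```

```bash
python3 - <<'E'
from h import *
rpt((690,8,125),76)
E
```

```text
t 11.8 tcp [435.2 -57.7 122.1] yawY 76.2 tilt [-0.03  0.01] | d_units(before turn) [-5.797  3.111 -0.075] turnz units 0.048 q6 -94.1 F [ 0.4  1.3 -0.9] w 0.661
```

Request:
{"fn": "drive_tool", "kwargs": {
  "deltas": [
    [-1,-0.694,0.512,0,0,0,0.04],
    [-1,-0.694,0.512,0,0,0,0],
    [-1,-0.694,0.512,0,0,0,0],
    [-1,-0.694,0.512,0,0,0,0],
    [-1,-0.694,0.512,0,0,0,0],
    [-1,0,0,0.9,0,0,0],
    [-1,0,0,0.5,0,0,0],
    [-1,0,0,0,0,0,0]
  ]
}}

```text
time: 12.55
ee_pos: [591.8, 8.4, 62.1]
tool_rot: [[-0.97, 0.242, -0.008], [0.242, 0.97, 0.001], [0.008, -0.001, -1.0]]
wrist_force: [0.2, -0.2, -0.9]
width: 0.661
```

```bash
python3 - <<'E'
from h import *
rpt((594.6,8.8,55.8),76)
E
```

```text
t 12.6 tcp [591.8   8.4  62.1] yawY 76.0 tilt [-0.45  0.05] | d_units(before turn) [-0.068  0.027  0.158] turnz units 0.004 q6 -82.8 F [ 0.2 -0.2 -0.9] w 0.661
```

Request:
{"fn": "drive_tool", "kwargs": {
  "deltas": [
    [-1,0,0,0.05,0,0,0],
    [-1,0,0,0,0,0,0],
    [-1,0,0,0,0,0,0],
    [-1,0,0,0,0,0,0],
    [-1,0,0,0,0,0,0],
    [-1,0,0,0,0,0,0],
    [-1,0,0,0,0,0,0],
    [-1,0,0,0,0,0,0]
  ]
}}

```text
time: 13.35
ee_pos: [594.9, 7.9, 64.3]
tool_rot: [[-0.97, 0.243, -0.0], [0.243, 0.97, -0.0], [0.0, -0.0, -1.0]]
wrist_force: [-0.6, 0.9, -0.9]
width: 0.666
```

```bash
python3 - <<'E'
from h import *
rpt((594.6,8.8,55.8),76)
E
```

```text
t 13.3 tcp [594.9   7.9  64.3] yawY 75.9 tilt [-0. -0.] | d_units(before turn) [0.012 0.021 0.213] turnz units -0.017 q6 -82.7 F [-0.6  0.9 -0.9] w 0.666
```

Request:
{"fn": "drive_tool", "kwargs": {
  "deltas": [
    [-1,0,0.02,0.1,0,0,0],
    [-1,0,0,0.1,0,0,0],
    [-1,0,0,0.01,0,0,0],
    [-1,0,0,0,0,0,0],
    [1,0,0,0,0,0,0],
    [1,0,0,0,0,0,0],
    [1,0,0,0,0,0,0],
    [1,0,0,-0.5,0,0,0]
  ]
}}

```text
time: 14.15
ee_pos: [592.4, 8.9, 72.8]
tool_rot: [[-0.97, 0.243, -0.006], [0.243, 0.97, 0.001], [0.006, -0.001, -1.0]]
wrist_force: [0.2, -0.1, 0.6]
width: 0.937
```

Request:
{"fn": "drive_tool", "kwargs": {
  "deltas": [
    [1,0,0,-1,0,0,0],
    [1,0,0,-1,0,0,0],
    [1,0,0,-0.5,0,0,-0.6],
    [1,0,0,0,0,0,-0.8],
    [1,0,0,0,0,0,-0.8],
    [1,0,0,0,0,0,-0.8],
    [1,0,0,0,0,0,-0.8],
    [1,0,0,0,0,0,-0.86]
  ]
}}

```text
time: 14.95
ee_pos: [594.9, 8.6, 175.6]
tool_rot: [[-0.987, -0.163, -0.0], [-0.163, 0.987, 0.0], [0.0, 0.0, -1.0]]
wrist_force: [0.2, 0.1, 0.4]
width: 1.002
```

Request:
{"fn": "drive_tool", "kwargs": {
  "deltas": [
    [1,0.635,-0.763,0,0,0,0],
    [1,0.635,-0.763,0,0,0,0],
    [1,0.635,-0.763,0,0,0,0],
    [1,0.635,-0.763,0,0,0,0],
    [1,0.635,-0.763,0,0,0,0],
    [1,0.635,-0.763,0,0,0,0],
    [1,0,0,0,0,0,0],
    [1,0,0,0,0,0,0]
  ]
}}

```text
time: 15.75
ee_pos: [473.7, -197.0, 175.9]
tool_rot: [[-0.987, -0.158, 0.0], [-0.158, 0.987, 0.0], [-0.0, 0.0, -1.0]]
wrist_force: [0.3, 1.1, 0.5]
width: 0.995
```

```bash
python3 - <<'E'
from h import *
im,o=look('wrist','blue',24,(455,-200),80); save(im,'w5')
look('top','white',58,(595,8));look('top','orange',24,(441,198))
if o: rpt((*o[0][0],21.5),o[0][3]+90)
E
```

```text
wrist blue [ 454.5 -201.4] size 77.8 56.1 yaw 9.0 px [314. 200.]
top white [595.2   8.5] size 75.8 54.7 yaw -13.9 px [380. 218.]
top orange [441.1 198.5] size 79.3 57.6 yaw 13.0 px [279. 297.]
t 15.9 tcp [ 474.5 -195.5  175.8] yawY 99.3 tilt [0.   0.02] | d_units(before turn) [ 0.517 -0.067  3.858] turnz units 0.049 q6 -130.5 F [-1.5  0.5 -0.1] w 0.996
```

View pics/w5.png

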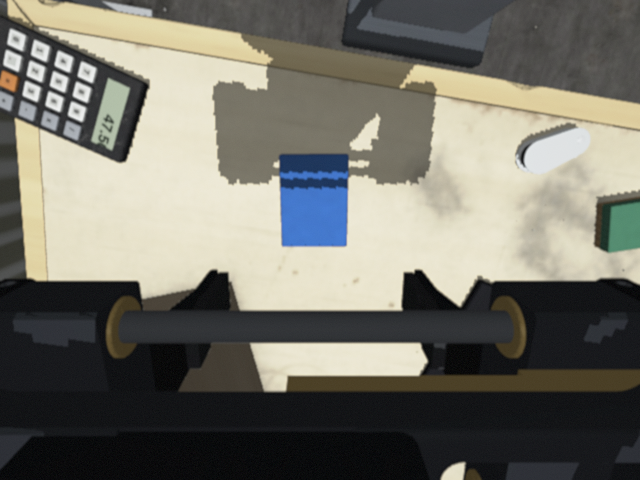

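Wrist view: blue is at (314,200), clear of neighbours, unmoved. White reads (595.2, 8.5) on the stack from above.

Request:
{"fn": "drive_tool", "kwargs": {
  "deltas": [
    [1,0.26,-0.035,0,0,0,0.05],
    [1,0.26,-0.035,0,0,0,0],
    [1,0,0,1,0,0,0],
    [1,0,0,1,0,0,0],
    [1,0,0,1,0,0,0],
    [1,0,0,0.5,0,0,0],
    [1,0,0,0.35,0,0,0],
    [1,0,0,0,0,0,0]
  ]
}}

```text
time: 16.7
ee_pos: [453.3, -202.3, 21.1]
tool_rot: [[-0.988, -0.156, -0.001], [-0.156, 0.988, 0.001], [0.001, 0.001, -1.0]]
wrist_force: [-0.2, 0.6, 0.9]
width: 1.0
```

Request:
{"fn": "drive_tool", "kwargs": {
  "deltas": [
    [-1,0,0,0,0,0,0],
    [-1,0,0,0,0,0,0],
    [-1,0,0,0,0,0,0],
    [-1,0,0,0,0,0,0],
    [-1,0,0,0,0,0,0],
    [-1,0,0,0,0,0,0],
    [-1,0,0,-1,0,0,0],
    [-1,0,0,-1,0,0,0]
  ]
}}

```text
time: 17.5
ee_pos: [452.3, -201.6, 101.1]
tool_rot: [[-0.988, -0.156, -0.004], [-0.156, 0.988, 0.003], [0.004, 0.003, -1.0]]
wrist_force: [1.4, -1.2, -0.8]
width: 0.665
```

Request:
{"fn": "drive_tool", "kwargs": {
  "deltas": [
    [-1,0,0,-0.8,0,0,0.9],
    [-1,0,0,0,0,0,0.9],
    [-1,0,0,0,0,0,0.9],
    [-1,0,0,0,0,0,0.9],
    [-1,0,0,0,0,0,0.9],
    [-1,0,0,0,0,0,0.13],
    [-1,0,0,0,0,0,0],
    [-1,0,0,0,0,0,0]
  ]
}}

```text
time: 18.3
ee_pos: [453.8, -202.5, 133.8]
tool_rot: [[-0.97, 0.244, -0.0], [0.244, 0.97, 0.0], [0.0, 0.0, -1.0]]
wrist_force: [0.2, -0.9, -1.0]
width: 0.665
```

```bash
python3 - <<'E'
from h import *
rpt((595,8.6,135),76)
E
```

```text
t 18.3 tcp [ 453.8 -202.5  133.8] yawY 75.9 tilt [-0.02  0.01] | d_units(before turn) [-2.138  5.979 -0.031] turnz units -0.02 q6 -109.0 F [ 0.2 -0.9 -1. ] w 0.665
```

Request:
{"fn": "drive_tool", "kwargs": {
  "deltas": [
    [-1,-0.305,0.854,0,0,0,0],
    [-1,-0.305,0.854,0,0,0,0],
    [-1,-0.305,0.854,0,0,0,0],
    [-1,-0.305,0.854,0,0,0,0],
    [-1,-0.305,0.854,0,0,0,0],
    [-1,-0.305,0.854,0,0,0,0],
    [-1,-0.3,0.854,0,0,0,0],
    [-1,0,0,0.4,0,0,0]
  ]
}}

```text
time: 19.1
ee_pos: [599.0, 11.7, 120.3]
tool_rot: [[-0.971, 0.241, 0.007], [0.241, 0.971, 0.001], [-0.006, 0.002, -1.0]]
wrist_force: [0.5, -0.5, -0.3]
width: 0.662
```

Request:
{"fn": "drive_tool", "kwargs": {
  "deltas": [
    [-1,0,0,0.4,0,0,0],
    [-1,0,0,0.3,0,0,0],
    [-1,0,0,0,0,0,0],
    [-1,0,0,0,0,0,0],
    [-1,0,0,0,0,0,0],
    [-1,0,0,0,0,0,0],
    [-1,0,0,0,0,0,0],
    [-1,0,0,0,0,0,0]
  ]
}}

```text
time: 19.9
ee_pos: [595.4, 8.3, 90.5]
tool_rot: [[-0.969, 0.245, 0.001], [0.245, 0.969, -0.0], [-0.001, 0.0, -1.0]]
wrist_force: [-0.1, -0.2, -0.8]
width: 0.666
```

```bash
python3 - <<'E'
from h import *
rpt((594.6,8.6,79.6),76)
E
```

```text
t 19.9 tcp [595.4   8.3  90.5] yawY 75.8 tilt [ 0.05 -0.01] | d_units(before turn) [0.021 0.003 0.271] turnz units -0.04 q6 -82.6 F [-0.1 -0.2 -0.8] w 0.666
```

Request:
{"fn": "drive_tool", "kwargs": {
  "deltas": [
    [-1,0.02,0,0.12,0,0,-0.04],
    [-1,0,0,0.12,0,0,0],
    [-1,0,0,0.02,0,0,0],
    [-1,0,0,0,0,0,0],
    [1,0,0,0,0,0,0],
    [1,0,0,0,0,0,0],
    [1,0,0,0,0,0,0],
    [1,0,0,-0.5,0,0,0]
  ]
}}

```text
time: 20.7
ee_pos: [591.7, 8.8, 96.4]
tool_rot: [[-0.97, 0.242, -0.006], [0.242, 0.97, 0.001], [0.006, -0.001, -1.0]]
wrist_force: [0.2, -1.2, -0.6]
width: 0.939
```

Request:
{"fn": "drive_tool", "kwargs": {
  "deltas": [
    [1,0,0,-1,0,0,0],
    [1,0,0,-1,0,0,0],
    [1,0,0,0,0,0,-0.9],
    [1,0,0,0,0,0,-0.9],
    [1,0,0,0,0,0,-0.9],
    [1,0,0,0,0,0,-0.9],
    [1,0,0,0,0,0,-0.9],
    [1,0,0,0,0,0,-0.9]
  ]
}}

```text
time: 21.5
ee_pos: [594.2, 8.6, 179.2]
tool_rot: [[-0.974, -0.228, -0.0], [-0.228, 0.974, 0.0], [0.0, 0.0, -1.0]]
wrist_force: [0.5, -0.3, 0.4]
width: 0.999
```

Request:
{"fn": "drive_tool", "kwargs": {
  "deltas": [
    [1,0.3,0.768,0,0,0,0],
    [1,0.3,0.768,0,0,0,0],
    [1,0.3,0.768,0,0,0,0],
    [1,0.3,0.768,0,0,0,0],
    [1,0.3,0.768,0,0,0,0],
    [1,0.3,0.768,0,0,0,0],
    [1,0.3,0.768,0,0,0,0],
    [1,0,0,0,0,0,0]
  ]
}}

```text
time: 22.3
ee_pos: [461.9, 201.8, 179.2]
tool_rot: [[-0.974, -0.229, -0.001], [-0.229, 0.974, 0.001], [0.001, 0.001, -1.0]]
wrist_force: [0.7, -0.7, 0.0]
width: 1.0
```

```bash
python3 - <<'E'
from h import *
im,o=look('wrist','orange',24,(441,198),80); save(im,'w6')
look('top','blue',82,(595,8));look('top','orange',24,(441,198))
if o: rpt((*o[0][0],21.5),o[0][3]+90)
else: rpt((441,198.5,21.5),103)
E
```

```text
wrist orange [416.6 195.1] size 56.6 29.2 yaw -76.8 px [320. 170.]
top blue [595.9   7.9] size 81.7 58.9 yaw -13.7 px [381. 216.]
t 22.4 tcp [464.3 199.  179.5] yawY 103.0 tilt [ 0.03 -0.02] | d_units(before turn) [1.184 0.175 3.951] turnz units 17.975 q6 -88.8 F [ 0.1 -0.2 -0.2] w 1.003
```

View pics/w6.png

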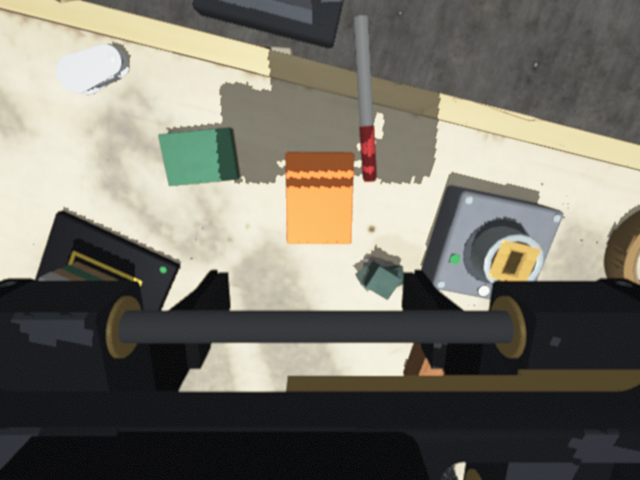

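```bash
python3 - <<'E'
from h import *
M=camera_model('wrist');c=onplane(M,[[287,152],[354,152],[352,243],[287,243]],24);r=cv2.minAreaRect(c.astype(np.float32));print(c.mean(0),r)
R=np.array(get_state()['tool_rot']);m=np.r_[c.mean(0),21.5];rpt(m,103);rpt(m-8*R[:,0])
q=onplane(M,[[369,181],[369,125]],8);print('pen',[(R.T@(np.r_[x,21.5]-m)).round(1) for x in q]);q=onplane(M,[[375,250],[357,270]],20);print('fl',[(R.T@(np.r_[x,21.5]-m)).round(1) for x in q])
E
```

```text
[442.88572479 198.26520595] ((442.9507751464844, 197.9813995361328), (79.35157012939453, 58.137550354003906), 13.017154693603516)
t 22.4 tcp [464.3 199.  179.5] yawY 103.0 tilt [ 0.03 -0.02] | d_units(before turn) [0.527 0.104 3.951] turnz units 0.01 q6 -88.8 F [ 0.1 -0.2 -0.2] w 1.003
t 22.4 tcp [464.3 199.  179.5] yawY 103.0 tilt [ 0.03 -0.02] | d_units(before turn) [0.327 0.104 3.951] turnz units None q6 -88.8 F [ 0.1 -0.2 -0.2] w 1.003
pen [array([13.5, 44.1, -0. ]), array([61.5, 42.1, -0. ])]
fl [array([-47.7,  50.3,  -0. ]), array([-67.2,  34.6,   0. ])]
```

Request:
{"fn": "drive_tool", "kwargs": {
  "deltas": [
    [1,0.15,0.05,0,0,0,0],
    [1,0.15,0.05,0,0,0,0],
    [1,0,0,0.9,0,0,0],
    [1,0,0,0.9,0,0,0],
    [1,0,0,0.9,0,0,0],
    [1,0,0,0.8,0,0,0],
    [1,0,0,0.45,0,0,0],
    [1,0,0,0,0,0,0]
  ]
}}

```text
time: 23.25
ee_pos: [450.5, 199.5, 20.6]
tool_rot: [[-0.975, -0.224, -0.003], [-0.224, 0.975, -0.001], [0.003, -0.0, -1.0]]
wrist_force: [-0.1, -0.9, 0.4]
width: 1.0
```

Request:
{"fn": "drive_tool", "kwargs": {
  "deltas": [
    [-1,0,0,0,0,0,0],
    [-1,0,0,0,0,0,0],
    [-1,0,0,0,0,0,0],
    [-1,0,0,0,0,0,0],
    [-1,0,0,0,0,0,0],
    [-1,0,0,-0.5,0,0,0],
    [-1,0,0,-1,0,0,0],
    [-1,0,0,-1,0,0,0]
  ]
}}

```text
time: 24.05
ee_pos: [450.3, 200.0, 121.6]
tool_rot: [[-0.974, -0.225, -0.003], [-0.225, 0.974, -0.001], [0.003, -0.0, -1.0]]
wrist_force: [1.0, -0.9, -1.4]
width: 0.661
```

Request:
{"fn": "drive_tool", "kwargs": {
  "deltas": [
    [-1,0,0,-0.9,0,0,0.9],
    [-1,0,0,0,0,0,0.9],
    [-1,0,0,0,0,0,0.9],
    [-1,0,0,0,0,0,0.9],
    [-1,0,0,0,0,0,0.9],
    [-1,0,0,0,0,0,0.9],
    [-1,0,0,0,0,0,0],
    [-1,0,0,0,0,0,0]
  ]
}}

```text
time: 24.85
ee_pos: [451.3, 200.3, 157.4]
tool_rot: [[-0.971, 0.24, -0.0], [0.24, 0.971, -0.0], [0.0, -0.0, -1.0]]
wrist_force: [0.1, 0.3, -1.0]
width: 0.666
```

```bash
python3 - <<'E'
from h import *
a=np.array([-.970,.242])
rpt((*(np.array([595.5,8.4])-10*a),155),76)
E
```

```text
t 24.9 tcp [451.3 200.3 157.4] yawY 76.1 tilt [-0.01 -0.  ] | d_units(before turn) [-4.9   -3.795  0.059] turnz units 0.026 q6 -61.4 F [ 0.1  0.3 -1. ] w 0.666
```

Request:
{"fn": "drive_tool", "kwargs": {
  "deltas": [
    [-1,-0.7,-0.542,0,0,0,0],
    [-1,-0.7,-0.542,0,0,0,0],
    [-1,-0.7,-0.542,0,0,0,0],
    [-1,-0.7,-0.542,0,0,0,0],
    [-1,-0.7,-0.542,0,0,0,0],
    [-1,-0.7,-0.542,0,0,0,0],
    [-1,-0.7,-0.542,0,0,0,0.02],
    [-1,0,0,0.3,0,0,0]
  ]
}}

```text
time: 25.65
ee_pos: [608.7, 1.8, 147.4]
tool_rot: [[-0.969, 0.245, 0.006], [0.245, 0.97, -0.002], [-0.006, -0.001, -1.0]]
wrist_force: [-0.4, 0.9, -0.9]
width: 0.666
```

Request:
{"fn": "drive_tool", "kwargs": {
  "deltas": [
    [-1,0,0,0.4,0,0,0],
    [-1,0,0,0.4,0,0,0],
    [-1,0,0,0,0,0,0],
    [-1,0,0,0,0,0,0],
    [-1,0,0,0,0,0,0],
    [-1,0,0,0,0,0,0],
    [-1,0,0,0,0,0,0],
    [-1,0,0,0,0,0,0]
  ]
}}

```text
time: 26.45
ee_pos: [605.3, 5.8, 114.1]
tool_rot: [[-0.97, 0.243, 0.001], [0.243, 0.97, -0.0], [-0.001, 0.0, -1.0]]
wrist_force: [-0.8, 0.6, -0.9]
width: 0.666
```

```bash
python3 - <<'E'
from h import *
a=np.array([-.970,.242])
rpt((*(np.array([595.5,8.4])-10*a),103.3),76)
E
```

```text
t 26.4 tcp [605.3   5.8 114.1] yawY 75.9 tilt [ 0.05 -0.01] | d_units(before turn) [0.003 0.005 0.27 ] turnz units -0.016 q6 -82.8 F [-0.8  0.6 -0.9] w 0.666
```

Request:
{"fn": "drive_tool", "kwargs": {
  "deltas": [
    [-1,0,0,0.12,0,0,0],
    [-1,0,0,0.12,0,0,0],
    [-1,0,0,0.02,0,0,0],
    [-1,0,0,0,0,0,0],
    [1,0,0,0,0,0,0],
    [1,0,0,0,0,0,0],
    [1,0,0,0,0,0,0],
    [1,0,0,-0.5,0,0,0]
  ]
}}

```text
time: 27.25
ee_pos: [602.4, 6.0, 119.9]
tool_rot: [[-0.97, 0.243, -0.006], [0.243, 0.97, 0.001], [0.006, -0.001, -1.0]]
wrist_force: [0.1, 0.3, -0.5]
width: 0.935
```

Request:
{"fn": "drive_tool", "kwargs": {
  "deltas": [
    [1,0,0,-1,0,0,0],
    [1,0,0,-1,0,0,0],
    [1,0,0,-0.5,0,0,-0.9],
    [1,0,0,0,0,0,-1],
    [1,0,0,0,0,0,-0.9],
    [1,0,0.8,0,0,0,0],
    [1,0,1,0,0,0,0],
    [1,0,1,0,0,0,0]
  ]
}}

```text
time: 28.05
ee_pos: [605.1, 118.4, 223.0]
tool_rot: [[-1.0, 0.003, -0.0], [0.003, 1.0, 0.0], [0.0, 0.0, -1.0]]
wrist_force: [0.7, 0.5, -0.3]
width: 0.998
```

Request:
{"fn": "drive_tool", "kwargs": {
  "deltas": [
    [1,0,1,0,0,0,0],
    [1,0,1,0,0,0,0],
    [1,0,1,0,0,0,0],
    [1,0,1,0,0,0,0],
    [1,0,1,0,0,0,0],
    [1,0,1,0,0,0,0],
    [1,0,0,0,0,0,0],
    [1,0,0,0,0,0,0]
  ]
}}

```text
time: 28.85
ee_pos: [605.0, 358.5, 222.3]
tool_rot: [[-1.0, -0.001, -0.001], [-0.001, 1.0, -0.001], [0.001, -0.001, -1.0]]
wrist_force: [0.2, -0.3, 0.7]
width: 1.003
```

```bash
python3 - <<'E'
from h import *
im,o=look('wrist','red',80,(574,363),80); save(im,'w7')
look('wrist','brown',34,(573,361),40)
look('top','orange',106,(595,8));look('side','orange',106,(595,8))
rpt((574,363,65),90)
t=snapshot('side'); save(cv2.resize(t[180:300,240:420],None,fx=4,fy=4),'s7')
E
```

```text
wrist red [571.5 363.1] size 34.4 9.8 yaw -0.0 px [321. 187.]
wrist brown [572.9 363.4] size 69.1 58.5 yaw -1.8 px [322. 180.]
top orange [595.5   8.1] size 80.7 58.6 yaw -14.5 px [382. 215.]
side orange [594.6  19.6] size 84.5 74.5 yaw -10.8 px [310. 214.]
t 29.1 tcp [605.8 356.3 223.1] yawY 89.8 tilt [-0.01 -0.02] | d_units(before turn) [0.796 0.165 3.953] turnz units -0.036 q6 -65.8 F [-0.1  0.7  0.1] w 1.0
```

View pics/w7.png

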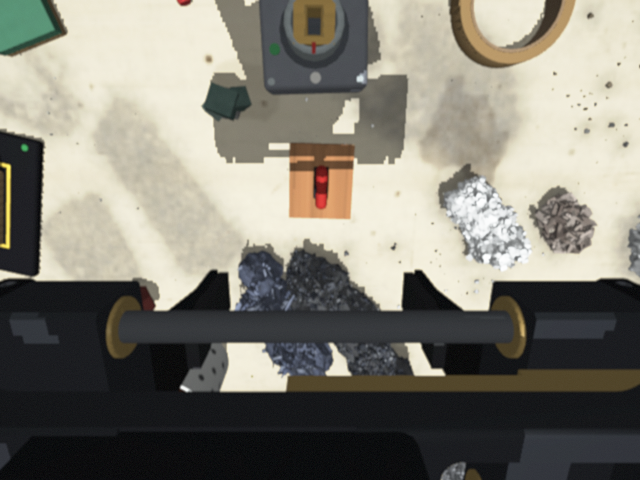

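View pics/s7.png

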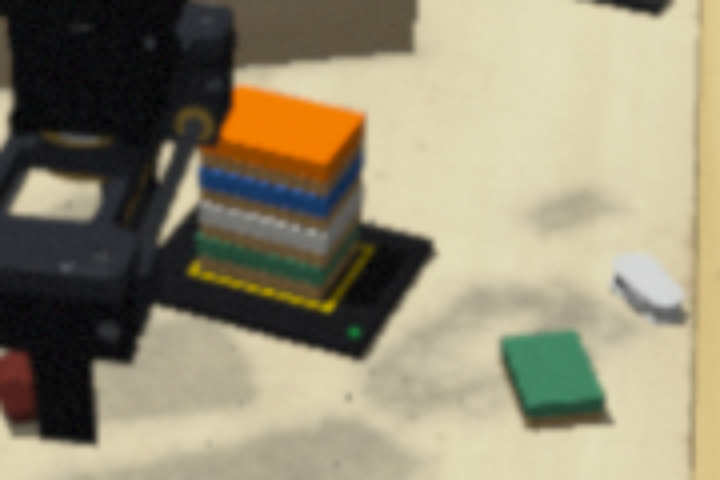

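Wrist view: key bow centre (321,187), stand (322,180), switch slot (315,20). Side view: the four-box column (green, white, blue, orange) stands straight inside the outline; the small green is still on the table. Now the key.

Request:
{"fn": "drive_tool", "kwargs": {
  "deltas": [
    [1,0.42,0.085,0,0,0,0.1],
    [1,0.42,0.085,0,0,0,0],
    [1,0,0,1,0,0,0],
    [1,0,0,1,0,0,0],
    [0,0,0,1,0,0,0],
    [0,0,0,0.6,0,0,0],
    [0,0,0,0,0,0,0],
    [0,0,0,0,0,0,0]
  ],
  "newtons": 30
}}

```text
time: 29.9
ee_pos: [572.4, 364.1, 79.7]
tool_rot: [[-1.0, 0.011, -0.0], [0.011, 1.0, -0.0], [0.0, -0.0, -1.0]]
wrist_force: [0.2, 0.0, -0.1]
width: 0.72
```

```bash
python3 - <<'E'
from h import *
im,o=look('wrist','red',80,(574,363),80); save(cv2.resize(im[150:330,200:440],None,fx=3,fy=3),'w8')
rpt((572,363.2,64),89.2)
E
```

```text
wrist red [559.1 363.6] size 29.2 9.3 yaw -1.2 px [314. 280.]
t 29.9 tcp [573.4 364.8  81.2] yawY 89.4 tilt [0.14 0.07] | d_units(before turn) [ 0.035 -0.04   0.43 ] turnz units 0.033 q6 -63.5 F [ 0.4  0.6 -0.5] w 0.678
```

View pics/w8.png

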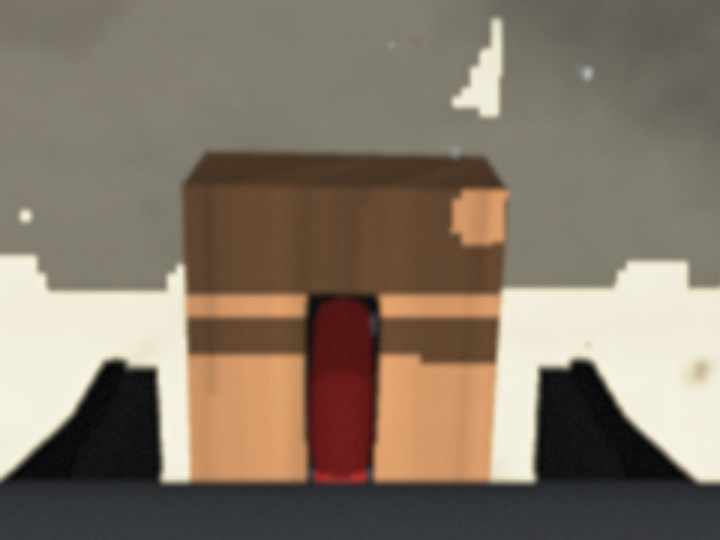

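Crop: bow at full-frame column ~314, jaws' midline ~316, so the key is 1 mm off in y. I'll shift by that, go down and close.

Request:
{"fn": "drive_tool", "kwargs": {
  "deltas": [
    [0,0.035,-0.04,0.2,0,0,0.03],
    [0,0,0,0.23,0,0,0],
    [0,0,0,0,0,0,0],
    [-1,0,0,0,0,0,0],
    [-1,0,0,0,0,0,0],
    [-1,0,0,0,0,0,0],
    [-1,0,0,0,0,0,0],
    [-1,0,0,0,0,0,0]
  ]
}}

```text
time: 30.75
ee_pos: [570.6, 363.2, 62.1]
tool_rot: [[-1.0, 0.013, 0.0], [0.013, 1.0, 0.0], [-0.0, 0.0, -1.0]]
wrist_force: [-1.1, -0.2, -0.2]
width: 0.135
```

Request:
{"fn": "drive_tool", "kwargs": {
  "deltas": [
    [-1,0,0,0,0,0,0],
    [-1,0,0,0,0,0,0],
    [-1,0,0,0,0,0,0],
    [-1,0,0,0,0,0,0],
    [-1,0,0,0,0,0,0],
    [-1,0,0,0,0,0,0],
    [-1,0,0,0,0,0,0],
    [-1,0,0,0,0,0,0]
  ]
}}

```text
time: 31.55
ee_pos: [570.6, 363.2, 62.1]
tool_rot: [[-1.0, 0.013, 0.0], [0.013, 1.0, 0.0], [-0.0, 0.0, -1.0]]
wrist_force: [-0.1, -0.1, 1.3]
width: 0.108
```

```bash
python3 - <<'E'
from h import *
rpt((572,363.2,64),89.2)
E
```

```text
t 31.6 tcp [570.6 363.2  62.1] yawY 89.3 tilt [0.01 0.01] | d_units(before turn) [-0.034 -0.    -0.048] turnz units 0.012 q6 -63.5 F [-0.1 -0.1  1.3] w 0.108
```

Request:
{"fn": "drive_tool", "kwargs": {
  "deltas": [
    [-1,0,0,-0.3,0,0,0],
    [-1,0,0,-0.6,0,0,0],
    [-1,0,0,-0.9,0,0,0],
    [-1,0,0,-0.8,0,0,0],
    [-1,0.6,-0.06,0,0,0,0],
    [-1,0.6,-0.06,0,0,0,0],
    [-1,0.57,-0.07,0,0,0,0],
    [-1,0,0,0,0,0,0]
  ]
}}

```text
time: 32.35
ee_pos: [497.1, 356.4, 166.2]
tool_rot: [[-1.0, 0.012, -0.002], [0.012, 1.0, -0.001], [0.002, -0.001, -1.0]]
wrist_force: [-0.6, -0.3, -0.3]
width: 0.112
```

Request:
{"fn": "drive_tool", "kwargs": {
  "deltas": [
    [-1,0,0,0,0,0,0],
    [-1,0,0,0,0,0,0],
    [-1,0,0,0,0,0,0],
    [-1,0,0,0,0,0,0],
    [-1,0,0,0,0,0,0],
    [-1,0,0,0,0,0,0],
    [-1,0,0,0,0,0,0],
    [-1,0,0,0,0,0,0]
  ]
}}

```text
time: 33.15
ee_pos: [499.7, 356.5, 165.9]
tool_rot: [[-1.0, 0.013, -0.0], [0.013, 1.0, -0.0], [0.0, -0.0, -1.0]]
wrist_force: [-0.1, -0.2, -0.7]
width: 0.115
```

```bash
python3 - <<'E'
from h import *
s=get_state();R=np.array(s['tool_rot']);p=np.array(s['ee_pos'])
M=camera_model('wrist');im=snapshot('wrist');save(im,'w9raw');save(cv2.resize(im[60:330,200:440],None,fx=3,fy=2.2),'w9')
look('wrist','yellow',66.5,(447,356),40)
for q in blobs(im,'red',10):
    x,y,w,h=cv2.boundingRect(q)
    print('red',x,y,w,h)
rpt((447,355.6,130),89.2)
E
```

```text
wrist yellow [446.6 357.1] size 31.7 31.7 yaw -0.8 px [315. 168.]
red 304 264 24 46
red 142 65 38 63
red 304 343 24 23
red 314 191 3 10
t 33.2 tcp [499.7 356.5 165.9] yawY 89.3 tilt [-0.  0.] | d_units(before turn) [ 1.316 -0.039  0.898] turnz units 0.012 q6 -61.1 F [0.1 0.1 0.3] w 0.113
```

View pics/w9.png

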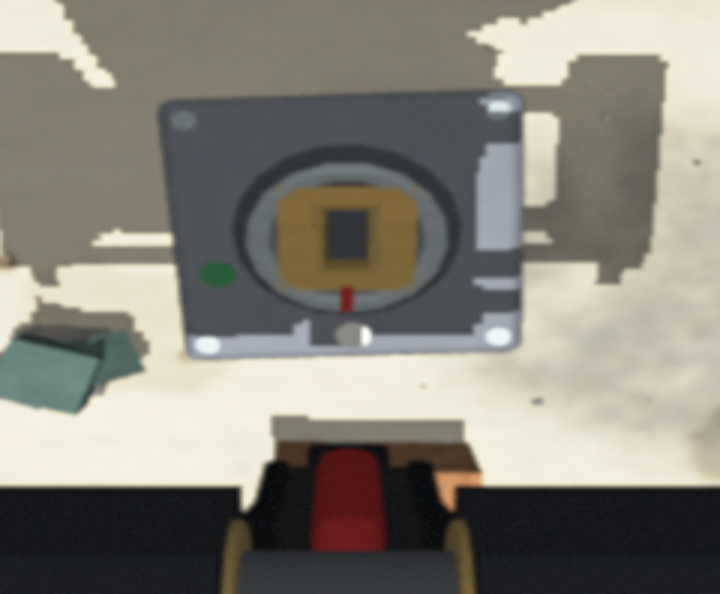

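Crop: slot centre at full (316,167), red pointer (316,196) by the white dot (317,212), green dot (273,184). The held key's bow edge is at row 264.

```bash
python3 - <<'E'
from h import *
M=camera_model('wrist');s=get_state();R=np.array(s['tool_rot']);p=np.array(s['ee_pos'])
im=cv2.imread('pics/w9raw.png')[:,:,::-1].copy()
z=np.zeros(im.shape[:2],np.uint8);
g=cv2.cvtColor(im,cv2.COLOR_RGB2HSV)
roi=(g[145:190,300:332,1]<90).astype(np.uint8)*255
z[145:190,300:332]=roi
cs,_=cv2.findContours(z,cv2.RETR_EXTERNAL,cv2.CHAIN_APPROX_NONE)
for q in cs:
    if cv2.contourArea(q)>60: r=rect(M,q,66.5);print('slot',[np.round(x,1) for x in r],cv2.boundingRect(q))
a=onplane(M,[[315.8,167]],66.5)[0];b=onplane(M,[[315.7,196]],66.5)[0];print('slot c',a.round(1),'ptr',b.round(1),'yaw',np.degrees(np.arctan2(*(b-a)[::-1])).round(1))
q=np.r_[onplane(M,[[316,264.5]],p[2]+17.9)[0],p[2]+17.9];print('bow edge in tool',(R.T@(q-p)).round(1))
q=np.r_[onplane(M,[[316,264.5]],p[2]+14)[0],p[2]+14];print('bow edge in tool, rounded',(R.T@(q-p)).round(1))
E
```

```text
slot [array([445.4, 357.4]), np.float64(14.8), np.float64(9.0), np.float64(-0.8)] (309, 155, 14, 23)
slot c [446.  357.6] ptr [466.  357.3] yaw -1.0
bow edge in tool [ 27.5   0.4 -17.9]
bow edge in tool, rounded [ 26.    0.4 -14. ]
```

Request:
{"fn": "drive_tool", "kwargs": {
  "deltas": [
    [-1,0.5,0,0,0,0,0.05],
    [-1,0.5,-0.01,0,0,0,0],
    [-1,0.4,0,0.2,0,0,0],
    [-1,0,0,0.57,0,0,0],
    [-1,0,0,0,0,0,0],
    [-1,0,0,0,0,0,0],
    [-1,0,0,0,0,0,0],
    [-1,0,0,0,0,0,0]
  ]
}}

```text
time: 34.05
ee_pos: [444.6, 357.3, 136.3]
tool_rot: [[-1.0, 0.018, 0.002], [0.018, 1.0, 0.001], [-0.002, 0.001, -1.0]]
wrist_force: [0.7, 0.0, -0.1]
width: 0.111
```

```bash
python3 - <<'E'
from h import *
im=snapshot('side');save(im,'s10raw');save(cv2.resize(im[270:390,300:430],None,fx=5,fy=5,interpolation=cv2.INTER_CUBIC),'s10')
rpt((443.8,356.7,135),89)
E
```

```text
t 34.1 tcp [444.5 357.2 136.1] yawY 89.0 tilt [0.08 0.05] | d_units(before turn) [ 0.017 -0.013  0.028] turnz units -0.001 q6 -58.1 F [ 0.   0.6 -0.1] w 0.115
```

View pics/s10.png

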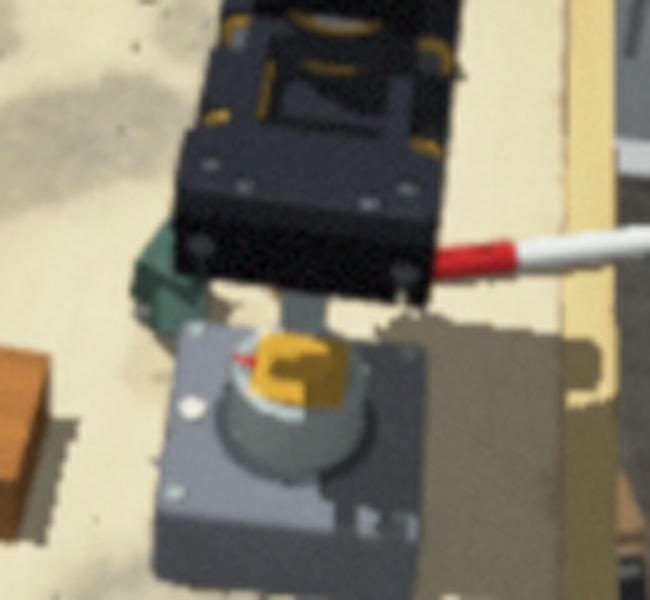

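Side crop: blade at crop columns 280–327, row ~310 (full 360.7, 332), above the brass plate at full (359.8,344).

```bash
python3 - <<'E'
from h import *
M=camera_model('side')
def ony(uv,y):
    e,d=ray(M,uv);d=d[0];return (e+d*(y-e[1])/d[1]).round(1)
for uv in([300+280/5,270+310/5],[300+327/5,270+310/5],[360.7,332]): print(ony(uv,361))
im=cv2.imread('pics/s10raw.png')[:,:,::-1].copy()
for q in blobs(im,'yellow',20,(340,330,380,360)): r=rect(M,q,66.5);print(r)
print(onplane(M,[359.8,344],66.5))
E
```

```text
[454.1 361.   97.7]
[438.6 361.  100.5]
[446.3 361.   99.1]
(array([446.65237427, 355.56832886]), 33.850711822509766, 32.14592742919922, 89.4029769897461)
[[446.27318548 357.0631062 ]]
```

Request:
{"fn": "drive_tool", "kwargs": {
  "deltas": [
    [-1,0,-0.015,0.2,0,0,0],
    [-1,0,0,0.2,0,0,0],
    [-1,0,0,0.1,0,0,0],
    [-1,0,0,0.1,0,0,0],
    [-1,0,0,0,0,0,0],
    [-1,0,0,0,0,0,0],
    [-1,0,0,0,0,0,0],
    [-1,0,0,0,0,0,0]
  ]
}}

```text
time: 34.9
ee_pos: [443.8, 356.4, 111.4]
tool_rot: [[-1.0, 0.017, 0.0], [0.017, 1.0, 0.0], [-0.0, 0.0, -1.0]]
wrist_force: [0.6, 0.4, -1.3]
width: 0.113
```

```bash
python3 - <<'E'
from h import *
rpt((444.6,356.6,94.6),89)
print(get_state()['ft_torque'])
E
```

```text
t 34.9 tcp [443.8 356.4 111.4] yawY 89.0 tilt [0.02 0.01] | d_units(before turn) [-0.02   0.004  0.42 ] turnz units 0.002 q6 -58.2 F [ 0.6  0.4 -1.3] w 0.113
[0.05479369 0.02938167 0.07033655]
```

Request:
{"fn": "drive_tool", "kwargs": {
  "deltas": [
    [-1,-0.02,0,0.07,0,0,0],
    [-1,0,0,0.07,0,0,0],
    [-1,0,0,0.07,0,0,0],
    [-1,0,0,0.07,0,0,0],
    [-1,0,0,0.07,0,0,0],
    [-1,0,0,0.03,0,0,0],
    [-1,0,0,0,0,0,0],
    [-1,0,0,0,0,0,0]
  ]
}}

```text
time: 35.7
ee_pos: [444.5, 356.4, 96.0]
tool_rot: [[-1.0, 0.017, 0.0], [0.017, 1.0, 0.0], [-0.0, 0.0, -1.0]]
wrist_force: [-0.8, 0.7, -0.8]
width: 0.111
```

```bash
python3 - <<'E'
from h import *
rpt((444.6,356.6,94.6),89)
print(get_state()['ft_torque'])
E
```

```text
t 35.7 tcp [444.5 356.4  96. ] yawY 89.0 tilt [0.01 0.  ] | d_units(before turn) [-0.002  0.006  0.035] turnz units 0.003 q6 -58.2 F [-0.8  0.7 -0.8] w 0.111
[ 0.06608293  0.02217389 -0.05717969]
```

Request:
{"fn": "drive_tool", "kwargs": {
  "deltas": [
    [-1,0,0,0.03,0,0,0],
    [-1,0,0,0.02,0,0,0],
    [-1,0,0,0.02,0,0,0],
    [-1,0,0,0,0,0,0],
    [-1,0,0,0,0,0,0],
    [-1,0,0,0,0,0,0],
    [-1,0,0,0,0,0,0],
    [-1,0,0,0,0,0,0]
  ]
}}

```text
time: 36.5
ee_pos: [444.7, 356.5, 94.5]
tool_rot: [[-1.0, 0.017, 0.001], [0.017, 1.0, 0.0], [-0.001, 0.0, -1.0]]
wrist_force: [-3.5, -1.9, 8.7]
width: 0.114
```

```bash
python3 - <<'E'
from h import *
rpt((444.6,356.6,94.6),89)
print(get_state()['ft_torque'])
E
```

```text
t 36.5 tcp [444.7 356.5  94.5] yawY 89.0 tilt [0.03 0.01] | d_units(before turn) [ 0.002  0.002 -0.003] turnz units 0.003 q6 -58.2 F [-3.5 -1.9  8.7] w 0.114
[-0.35155845  0.52894385 -0.00990527]
```

Request:
{"fn": "drive_tool", "kwargs": {
  "deltas": [
    [-1,0,0.004,-0.02,0,0,1],
    [-1,0,0.004,0,0,0,1],
    [-1,0,0.004,0,0,0,1],
    [-1,0,0.004,0,0,0,1],
    [-1,0,0.004,0,0,0,1],
    [-1,0,0.004,0,0,0,1],
    [-1,0,0.004,0,0,0,1],
    [-1,0,0.004,0,0,0,1]
  ],
  "newtons": 45
}}

```text
time: 37.3
ee_pos: [445.6, 358.2, 94.6]
tool_rot: [[-0.753, 0.659, 0.002], [0.659, 0.753, 0.002], [-0.0, 0.002, -1.0]]
wrist_force: [0.9, 1.6, 0.1]
width: 0.113
```

Request:
{"fn": "drive_tool", "kwargs": {
  "deltas": [
    [-1,0,0.004,0,0,0,1],
    [-1,0,0.004,0,0,0,1],
    [-1,0,0.004,0,0,0,1],
    [-1,0,0.004,0,0,0,1],
    [-1,0,0.004,0,0,0,0.8],
    [-1,0,0,0,0,0,0],
    [-1,0,0,0,0,0,0],
    [-1,0,0,0,0,0,0]
  ]
}}

```text
time: 38.1
ee_pos: [446.2, 358.6, 94.5]
tool_rot: [[-0.424, 0.906, 0.002], [0.906, 0.424, 0.001], [0.0, 0.002, -1.0]]
wrist_force: [2.4, 2.6, 1.3]
width: 0.107
```

```bash
python3 - <<'E'
from h import *
rpt((444.6,356.6,94.6),20)
print(get_state()['ft_torque'])
E
```

```text
t 38.1 tcp [446.2 358.6  94.5] yawY 25.1 tilt [0.1  0.07] | d_units(before turn) [-0.028 -0.058 -0.002] turnz units 1.018 q6 5.8 F [2.4 2.6 1.3] w 0.107
[ 0.47574081 -0.51847424  0.02792281]
```

Request:
{"fn": "drive_tool", "kwargs": {
  "deltas": [
    [-1,0,0.002,0,0,0,0.4],
    [-1,0,0.002,0,0,0,0.4],
    [-1,0,0.002,0,0,0,0.4],
    [-1,0,0.002,0,0,0,0.4],
    [-1,0,0,0,0,0,0],
    [-1,0,0,0,0,0,0],
    [-1,0,0,0,0,0,0],
    [-1,0,0,0,0,0,0]
  ]
}}

```text
time: 38.9
ee_pos: [446.5, 358.6, 94.5]
tool_rot: [[-0.293, 0.956, 0.002], [0.956, 0.293, 0.001], [0.001, 0.002, -1.0]]
wrist_force: [3.1, 3.7, 2.2]
width: 0.107
```

```bash
python3 - <<'E'
from h import *
rpt((444.6,356.6,94.6),17)
print(get_state()['ft_torque'],get_state()['joint_efforts'].round(2))
E
```

```text
t 38.9 tcp [446.5 358.6  94.5] yawY 17.1 tilt [0.1  0.07] | d_units(before turn) [-0.035 -0.06  -0.002] turnz units 0.013 q6 13.8 F [3.1 3.7 2.2] w 0.107
[ 0.57470941 -0.72508791  0.06581359] [ -0.39 -43.53 -29.81  -0.3    1.82   0.05]
```

Request:
{"fn": "drive_tool", "kwargs": {
  "deltas": [
    [-1,0,0.002,0,0,0,0.3],
    [-1,0,0.002,0,0,0,0.3],
    [-1,0,0,0,0,0,0.3],
    [-1,0,0,0,0,0,0.3],
    [-1,0,0,0,0,0,0],
    [-1,0,0,0,0,0,0],
    [-1,0,0,0,0,0,0],
    [-1,0,0,0,0,0,0]
  ]
}}

```text
time: 39.7
ee_pos: [446.7, 358.7, 94.6]
tool_rot: [[-0.192, 0.981, 0.002], [0.981, 0.192, 0.001], [0.001, 0.002, -1.0]]
wrist_force: [4.2, 3.5, 2.3]
width: 0.112
```

```bash
python3 - <<'E'
from h import *
rpt((444.6,356.6,94.6),11)
print(get_state()['ft_torque'],get_state()['joint_efforts'].round(2))
E
```

```text
t 39.7 tcp [446.7 358.7  94.6] yawY 11.1 tilt [0.11 0.07] | d_units(before turn) [-0.041 -0.063 -0.001] turnz units 0.015 q6 19.8 F [4.2 3.5 2.3] w 0.112
[ 0.61576804 -0.72866219  0.14925319] [ -0.33 -43.61 -29.76  -0.21   1.9    0.12]
```

Request:
{"fn": "drive_tool", "kwargs": {
  "deltas": [
    [-1,0,0,0,0,0,0.3],
    [-1,0,0,0,0,0,0.3],
    [-1,0,0,0,0,0,0.2],
    [-1,0,0,0,0,0,0],
    [-1,0,0,0,0,0,0],
    [-1,0,0,0,0,0,0],
    [-1,0,0,0,0,0,0],
    [-1,0,0,0,0,0,0]
  ]
}}

```text
time: 40.5
ee_pos: [446.9, 358.8, 94.6]
tool_rot: [[-0.124, 0.992, 0.002], [0.992, 0.124, 0.001], [0.001, 0.002, -1.0]]
wrist_force: [3.9, 3.9, 2.1]
width: 0.11
```

```bash
python3 - <<'E'
from h import *
rpt((444.6,356.6,94.6),11)
print(get_state()['ft_torque'],get_state()['joint_efforts'].round(2))
E
```

```text
t 40.5 tcp [446.9 358.8  94.6] yawY 7.1 tilt [0.14 0.06] | d_units(before turn) [-0.047 -0.063 -0.001] turnz units -0.776 q6 23.8 F [3.9 3.9 2.1] w 0.11
[ 0.64929911 -0.86556623  0.46347745] [-6.200e-01 -4.378e+01 -2.963e+01 -4.000e-02  2.090e+00  4.800e-01]
```

Request:
{"fn": "drive_tool", "kwargs": {
  "deltas": [
    [-1,0,0,0,0,0,-0.7],
    [-1,0,0,0,0,0,-0.7],
    [-1,0,0,0,0,0,-0.7],
    [-1,0,0,0,0,0,0],
    [-1,0,0,0,0,0,0],
    [-1,0,0,-0.1,0,0,0],
    [-1,0,0,-0.1,0,0,0],
    [-1,0,0,-0.1,0,0,0]
  ],
  "newtons": 30
}}

```text
time: 41.3
ee_pos: [445.9, 358.0, 105.1]
tool_rot: [[-0.3, 0.954, 0.0], [0.954, 0.3, -0.0], [-0.0, -0.0, -1.0]]
wrist_force: [6.0, 3.1, -5.4]
width: 0.11
```

```bash
python3 - <<'E'
from h import *
rpt((444.6,356.6,94.6),17.5)
print(get_state()['ft_torque'])
E
```

```text
t 41.3 tcp [445.9 358.  105.1] yawY 17.5 tilt [ 0.   -0.01] | d_units(before turn) [-0.025 -0.041  0.262] turnz units -0.005 q6 13.4 F [ 6.   3.1 -5.4] w 0.11
[ 0.75945182 -1.0830222   0.08628741]
```

Request:
{"fn": "drive_tool", "kwargs": {
  "deltas": [
    [-1,0.013,0.025,-0.1,0,0,0],
    [-1,0,0,-0.1,0,0,0],
    [-1,0,0,-0.2,0,0,0],
    [-1,0,0,-0.3,0,0,0],
    [-1,0,0,-0.4,0,0,0],
    [-1,0,0,-0.4,0,0,0],
    [-1,0,0,0,0,0,0],
    [-1,0,0,0,0,0,0]
  ]
}}

```text
time: 42.1
ee_pos: [447.1, 359.2, 167.0]
tool_rot: [[-0.301, 0.954, 0.002], [0.954, 0.301, 0.001], [0.0, 0.002, -1.0]]
wrist_force: [0.0, -0.5, -0.9]
width: 0.113
```

```bash
python3 - <<'E'
from h import *
rpt((570.6,363.2,160),89.2)
print(get_state()['ft_torque'])
E
```

```text
t 42.1 tcp [447.1 359.2 167. ] yawY 17.5 tilt [0.09 0.05] | d_units(before turn) [-0.835  2.973  0.181] turnz units -14.338 q6 13.4 F [ 0.  -0.5 -0.9] w 0.113
[-0.12439053  0.0412709  -0.02569005]
```

Request:
{"fn": "drive_tool", "kwargs": {
  "deltas": [
    [-1,0,0,0,0,0,-1],
    [-1,0,0,0,0,0,-1],
    [-1,0,0,0,0,0,-1],
    [-1,0,0,0,0,0,-1],
    [-1,0,0,0,0,0,-1],
    [-1,0,0,0,0,0,-1],
    [-1,0,0,0,0,0,-1],
    [-1,0,0,0,0,0,-1]
  ]
}}

```text
time: 42.9
ee_pos: [446.1, 358.6, 164.8]
tool_rot: [[-0.845, 0.534, -0.002], [0.534, 0.845, -0.001], [0.001, -0.002, -1.0]]
wrist_force: [-0.7, 0.8, -0.0]
width: 0.113
```

Request:
{"fn": "drive_tool", "kwargs": {
  "deltas": [
    [-1,0,0,0,0,0,-1],
    [-1,0,0,0,0,0,-1],
    [-1,0,0,0,0,0,-1],
    [-1,0,0,0,0,0,-1],
    [-1,0,0,0,0,0,-1],
    [-1,0,0,0,0,0,-1],
    [-1,0,0,0,0,0,-0.34],
    [-1,0,0,0,0,0,0]
  ]
}}

```text
time: 43.7
ee_pos: [446.3, 358.7, 165.2]
tool_rot: [[-1.0, 0.015, -0.001], [0.015, 1.0, -0.001], [0.001, -0.001, -1.0]]
wrist_force: [0.2, 1.1, -0.5]
width: 0.111
```

Request:
{"fn": "drive_tool", "kwargs": {
  "deltas": [
    [-1,-0.7,0,0,0,0,0],
    [-1,-0.7,0,0,0,0,0],
    [-1,0,0,0,0,0,0],
    [-1,0,0,0,0,0,0],
    [-1,0,0,0,0,0,0],
    [-1,0,0,0,0,0,0],
    [-1,0,0,0,0,0,0],
    [-1,0,0,0,0,0,0]
  ]
}}

```text
time: 44.5
ee_pos: [502.3, 358.4, 166.1]
tool_rot: [[-1.0, 0.014, 0.0], [0.014, 1.0, 0.0], [-0.0, 0.0, -1.0]]
wrist_force: [-0.1, -0.7, -0.1]
width: 0.111
```

```bash
python3 - <<'E'
from h import *
M=camera_model('wrist');im=snapshot('wrist');save(im,'w11raw');save(cv2.resize(im[60:330,200:440],None,fx=3,fy=2.2),'w11')
look('wrist','yellow',66.5,(447,356),40)
rpt((570.6,363.2,160),89.2)
E
```

```text
wrist yellow [446.9 357.2] size 32.1 32.0 yaw 22.5 px [312. 164.]
t 44.6 tcp [502.5 358.3 166.1] yawY 89.2 tilt [0.01 0.01] | d_units(before turn) [-1.701  0.145  0.153] turnz units 0.004 q6 -61.0 F [-0.5 -0.6  0.2] w 0.113
```

View pics/w11.png

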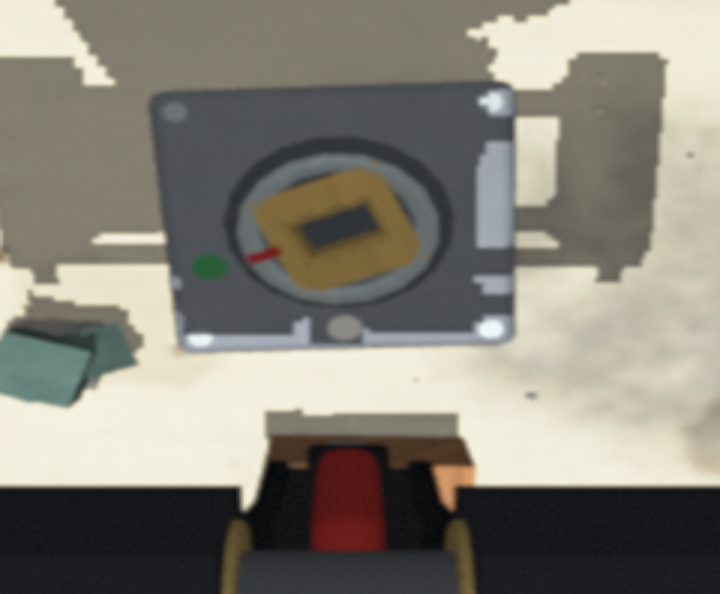

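Wrist crop: the pointer (crop 264,256) now faces the green dot (210,266), and the slot is turned. I'll check the angle by rays before putting the key back.

```bash
python3 - <<'E'
from h import *
M=camera_model('wrist')
im=cv2.imread('pics/w11raw.png')[:,:,::-1].copy()
f=lambda x,y:[200+x/3,60+y/2.2]
C=np.array([446.9,357.2])
for n,uv,z in(('ptr',f(264,256),66),('green',f(210,266),40.3),('white',f(345,328),40.3),('slotL',f(304,239),66.5),('slotR',f(376,216),66.5)):
    p=onplane(M,uv,z)[0];print(n,p.round(1),np.degrees(np.arctan2(*(p-C)[::-1])).round(1))
E
```

```text
ptr [455.1 340.3] -64.3
green [461.3 324.3] -66.4
white [483.8 358.5] 2.0
slotL [449.9 349.6] -68.6
slotR [443.1 366.1] 113.2
```

Request:
{"fn": "drive_tool", "kwargs": {
  "deltas": [
    [-1,-0.6,0.05,0,0,0,0],
    [-1,-0.6,0.05,0,0,0,0],
    [-1,-0.5,0.045,0,0,0,0],
    [-1,0,0,0.6,0,0,0],
    [-1,0,0,0.6,0,0,0],
    [-1,0,0,0.4,0,0,0],
    [-1,0,0,0,0,0,0],
    [-1,0,0,0,0,0,0]
  ]
}}

```text
time: 45.4
ee_pos: [570.7, 363.2, 102.1]
tool_rot: [[-1.0, 0.014, -0.0], [0.014, 1.0, -0.0], [0.0, -0.0, -1.0]]
wrist_force: [0.5, -0.1, -0.5]
width: 0.112
```

Request:
{"fn": "drive_tool", "kwargs": {
  "deltas": [
    [-1,0,0,0,0,0,0],
    [-1,0,0,0,0,0,0],
    [-1,0,0,0,0,0,0],
    [-1,0,0,0,0,0,0],
    [-1,0,0,0,0,0,0],
    [-1,0,0,0,0,0,0],
    [-1,0,0,0,0,0,0],
    [-1,0,0,0,0,0,0]
  ]
}}

```text
time: 46.2
ee_pos: [570.7, 363.0, 101.8]
tool_rot: [[-1.0, 0.014, -0.0], [0.014, 1.0, -0.0], [0.0, -0.0, -1.0]]
wrist_force: [-0.2, 0.4, -0.7]
width: 0.116
```

```bash
python3 - <<'E'
from h import *
rpt((570.8,363.3,62.1),89.2)
M=camera_model('side');im=snapshot('side');save(im,'s12raw')
E
```

```text
t 46.2 tcp [570.7 363.  101.8] yawY 89.2 tilt [-0.01 -0.01] | d_units(before turn) [-0.002  0.007  0.994] turnz units 0.002 q6 -63.4 F [-0.2  0.4 -0.7] w 0.116
```

Request:
{"fn": "drive_tool", "kwargs": {
  "deltas": [
    [-1,0,0.005,0.2,0,0,0],
    [-1,0,0,0.2,0,0,0],
    [-1,0,0,0.1,0,0,0],
    [-1,0,0,0.1,0,0,0],
    [-1,0,0,0,0,0,0],
    [-1,0,0,0,0,0,0],
    [-1,0,0,0,0,0,0],
    [-1,0,0,0,0,0,0]
  ]
}}

```text
time: 47.05
ee_pos: [571.1, 363.4, 78.4]
tool_rot: [[-1.0, 0.014, 0.001], [0.014, 1.0, 0.0], [-0.001, 0.0, -1.0]]
wrist_force: [0.6, 0.4, -0.1]
width: 0.108
```

```bash
python3 - <<'E'
from h import *
rpt((570.8,363.3,62.1),89.2); print(get_state()['ft_torque'])
E
```

```text
t 47.0 tcp [571.1 363.4  78.4] yawY 89.2 tilt [0.04 0.02] | d_units(before turn) [ 0.007 -0.002  0.407] turnz units 0.002 q6 -63.4 F [ 0.6  0.4 -0.1] w 0.108
[0.03367759 0.01501368 0.04392612]
```

Tip is 8 mm into the stand with no force. Continuing to the bottom.

Request:
{"fn": "drive_tool", "kwargs": {
  "deltas": [
    [-1,0.005,0,0.08,0,0,0],
    [-1,0,0,0.08,0,0,0],
    [-1,0,0,0.08,0,0,0],
    [-1,0,0,0.08,0,0,0],
    [-1,0,0,0.06,0,0,0],
    [-1,0,0,0.03,0,0,0],
    [-1,0,0,0,0,0,0],
    [-1,0,0,0,0,0,0]
  ]
}}

```text
time: 47.85
ee_pos: [570.6, 363.3, 62.1]
tool_rot: [[-1.0, 0.014, -0.0], [0.014, 1.0, -0.0], [0.0, -0.0, -1.0]]
wrist_force: [-3.1, -1.4, 4.5]
width: 0.114
```

```bash
python3 - <<'E'
from h import *
rpt((570.8,363.3,62.1),89.2); print(get_state()['ft_torque'])
E
```

```text
t 47.9 tcp [570.6 363.3  62.1] yawY 89.2 tilt [-0.01 -0.01] | d_units(before turn) [-0.006  0.001 -0.001] turnz units 0.003 q6 -63.4 F [-3.1 -1.4  4.5] w 0.114
[-0.21203239  0.50143515  0.02237906]
```

Request:
{"fn": "drive_tool", "kwargs": {
  "deltas": [
    [0,0,0,0,0,0,0],
    [0,0,0,0,0,0,0],
    [0,0,0,0,0,0,0],
    [0,0,0,0,0,0,0],
    [0,0,0,-0.2,0,0,0],
    [0,0,0,-0.5,0,0,0],
    [0,0,0,-1,0,0,0],
    [0,0,0,-1,0,0,0]
  ]
}}

```text
time: 48.65
ee_pos: [569.9, 363.0, 170.2]
tool_rot: [[-1.0, 0.014, -0.002], [0.014, 1.0, -0.001], [0.002, -0.001, -1.0]]
wrist_force: [1.5, 0.8, 1.0]
width: 0.497
```

Request:
{"fn": "drive_tool", "kwargs": {
  "deltas": [
    [0,0,0,-1,0,0,0],
    [0,0,0,-1,0,0,0],
    [0,0.8,0.8,0,0,0,0],
    [0,0.8,0.8,0,0,0,0],
    [0,0.8,0.8,0,0,0,0],
    [0,0.8,0.8,0,0,0,0],
    [0,0.8,0.8,0,0,0,0],
    [0,0.8,0.8,0,0,0,0]
  ]
}}

```text
time: 49.45
ee_pos: [379.9, 559.1, 250.5]
tool_rot: [[-1.0, 0.014, 0.001], [0.014, 1.0, 0.001], [-0.001, 0.001, -1.0]]
wrist_force: [0.1, -0.4, -0.4]
width: 0.503
```

Request:
{"fn": "drive_tool", "kwargs": {
  "deltas": [
    [0,0,0,0,0,0,0],
    [0,0,0,0,0,0,0],
    [0,0,0,0,0,0,0],
    [0,0,0,0,0,0,0],
    [0,0,0,0,0,0,0],
    [0,0,0,0,0,0,0],
    [0,0,0,0,0,0,0],
    [0,0,0,0,0,0,0]
  ]
}}

```text
time: 50.25
ee_pos: [381.5, 557.7, 249.5]
tool_rot: [[-1.0, 0.014, -0.0], [0.014, 1.0, -0.0], [0.0, -0.0, -1.0]]
wrist_force: [0.5, 0.5, 0.3]
width: 0.5
```

```bash
python3 - <<'E'
from h import *
rpt((570.8,363.3,62.1),89.2)
t=snapshot('top');look('top','orange',106,(595,8));look('top','red',74,(574,363));look('top','yellow',66.5,(447,356),30);look('top','green',24,(440,100),60)
s=snapshot('side')
a=cv2.resize(t[160:350,160:440],(400,272));b=cv2.resize(s[190:400,240:440],(400,420))
cv=np.zeros((420,800,3),np.uint8);cv[:272,:400]=a;cv[:,400:]=b;save(cv,'f')
E
```

```text
t 50.2 tcp [381.5 557.7 249.5] yawY 89.2 tilt [-0. -0.] | d_units(before turn) [-4.801 -4.792  4.686] turnz units -0.003 q6 -40.2 F [0.5 0.5 0.3] w 0.5
top orange [595.5   8.3] size 79.8 57.6 yaw -14.5 px [382. 215.]
top yellow [447.3 356. ] size 33.0 32.6 yaw 23.3 px [192. 292.]
top green [430.5  90.6] size 58.5 43.3 yaw -71.1 px [334. 304.]
```

View pics/f.png

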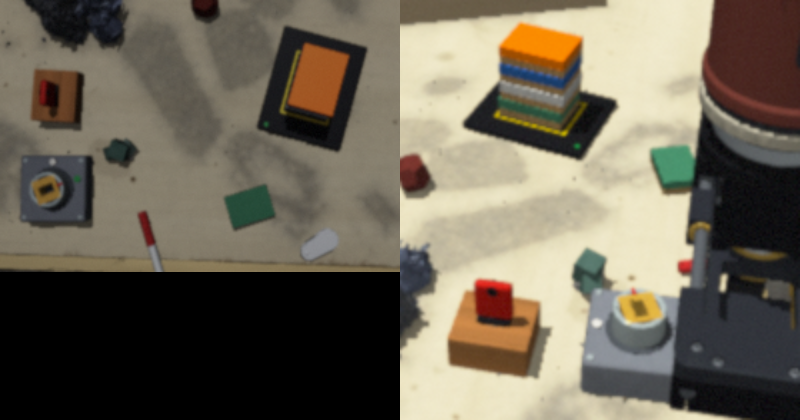

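The final view shows the four-box column square inside the outline, the key down in its stand, and the pointer at the green mark. The bystanders are where they were.

```bash
python3 -c "
from plant import *
print(hand_in())"
```

```text
the job is handed in; nothing more can be done
None
```

I finished the job and handed it in at about 50 s of the 210 s allowed; no verdict was reported.

**What I did:** I stacked the four boxes that were there (from the bottom: green, white, blue, orange) on the marked footprint. There was no yellow box, and I left the smaller green look-alike alone. Only then did I take the key, push it fully into the switch and turn it clockwise until the stop resisted. I drew it out and put it back in its stand.

**Last checks:**
- **Column:** the top box read (595.5, 8.3) mm at −14.5°; the footprint had measured (595, 9) at −14°.
- **Switch:** by the rays, the brass plate stands at −67.5° and the green dot at −66.4°. The pointer tip, a small and blurred target, read −64.3°. The stop took 0.46 N m.
- **Key:** it reached the same height as at the start (gripper at 62.1 mm) with 4.5 N of contact, and the side view shows it fully down.
- **Bystanders:** the fluorite and garnet looked unmoved in the last pictures. I did not look at the loupe separately; the arm did not work near it on purpose.

**Disagreements and misses:**
- The cameras differed by 1–2 mm on the switch's y position.
- The last colour check did not pick up the red key from the top camera, so that check rests on the picture.
- The side camera's colour reading of the top box was about 11 mm off in y, because it takes in the box's side faces. I used the top and wrist readings.

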